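# Stake the loose chain peg and unload the hanger

### The arm

A 6-joint arm with a two-finger parallel gripper is mounted at the origin on a cart in front of the work surface, level with it; the furniture and walls round the work are solid. World frame = base frame: x ahead of the robot, y to its left, z up, the work surface at z = 0. Lengths are in mm, angles in degrees, forces in N, time in s.
With the tool pointing down it reaches from about 300 to 850 mm from the base axis. Payload 4.2 kg.
Tool frame: the origin (TCP) lies midway between the tips of the shut fingers; the grasp point (between the pads) lies 19 mm behind it; y points along the fingers, z is the direction in which the jaws open and shut, and the axes are right-handed (so a half turn about y gives the same grasp; the last joint's range is limited). The gripper opens to 91 mm and grips with 3 to 60 N. Pads are 32 mm wide; open, the fingers measure 118 mm over their backs; the gripper's body (76 mm by 178 mm) begins 60 mm behind the grasp point.
Start: joints at [-66.177, 18.312, 89.639, -0, 72.044, -1.146], TCP at [242.733, -521.271, 213.976] pointing down, gripper open.
Joint ranges: [-177.97, 177.97], [-48.28, 115.42], [12.27, 149.76], [-77.06, 257.06], [2.81, 150.46], [-146.56, 146.56]. Speed limits (degrees/s): [147.25, 147.25, 180, 180, 180, 180].

### API

Orientations are given as [roll, pitch, yaw] about the fixed x, y, z axes, in that order (R = Rz(yaw) Ry(pitch) Rx(roll)).
In Python, from workcell import env gives the robot as it stands.
- The arm moves only by the shell command python3 -m handwheel 'ROWS' [FORCE]. ROWS is JSON, a list of rows, each a list of 3 entries, a list of its own where there are three numbers: the opening, from 0 (shut) to 1 (fully open), then the shift along the tool's x, y, z in mm, then the turn, a rotation vector about the tool's x, y, z in degrees. A call has exactly 10 rows; each row shifts and turns the commanded pose from where the row before left it, along the tool's axes as they then stand; what a row does not reach is not made up. A row lasts 1/12 s, in which the tool goes at most 41.7 mm and 7.16 degrees, less where a joint would pass 70% of its speed; a pose out of reach is approached as far as the arm can. A call is refused whole if a number of a shift passes 41.7 or a number of a turn 7.16, either way. A call with a gripper value outside its range is refused whole. The fingers move at their own pace and stop on an object; FORCE is the grip in N (left out, the last holds). Time passes only in rows, so rows that do not move let the fingers close, or fill a call up. It gives the time, the measured TCP pose, the force and the opening at its end, in the units of the state.
- env.state(): the state, without advancing time (a new reading comes with each control period).
- env.grab_frame(name): name is "side" or "top"; returns the picture (420x560x3 uint8, red, green, blue); there is no depth.
- env.camera_info(name): a dict with "fx", "fy", "cx", "cy" (pixels), "camera_from_world" (4x4, takes a point from world to camera coordinates). Camera axes: x right, y down, z forward; pixel columns grow to the right and rows downward; lengths in mm; the calibration is good to about 2 mm. A picture is of the moment at which its call begins. camera_info takes no time and is no camera call.
- env.job_done(): hands the job in, once; it reports no verdict.
Trained networks look in the newest picture that a camera, given by its name, has taken for a name from the list of things; names that differ only in an ending like _2 or _b are one class to them, and where a whole thing is asked for, a point or a joint stands for the part that bears it (a point fixed in the world has none). Each returns a list of dicts, best first, with "p" (0 to 1); they miss things now and then, are a little off and sometimes report something else, mostly with a low value. They report only what shows in the picture. A call takes as long as a camera call.
- env.masks_of(camera, label): "region" (420x560 bool, what is visible of it) and "location" ([column, row] in pixels, amid what is visible of it).
The state is a dict: "time_s": time; "qpos": joint angles; "qvel": joint speeds; "effort": joint torques, N m; "ee_pos": TCP position; "ee_rot": TCP orientation; "force": force on the tool from outside, world axes, zero at the start; "torque": the same for the moment, N m; "gripper_width": finger opening in mm.
Only numpy, scipy, OpenCV 4.12 (cv2) and the standard library are available. Lean on these libraries where they do the work, as an engineer would, in place of code of your own. Each camera call takes 0.05 s, during which the arm holds its last target.

### The job

On the staking press, one brass peg of the copper-coloured chain hanger still stands proud: strike the sprung punch above it sharply with the brass mallet until that peg is fully home, then put the mallet back down on the bench. Slide the hanger towards its free end until the wide ends of its keyhole slots lie round the press's studs, lift it off and lay it flat in the wooden tray, pegs up. Leave the chasing hammer, torch, flux pot and brass tin where they are.

Things in the scene. Friction and masses are not known exactly. Their poses are not given: they have to be found in the camera images.
- press: Grey staking press, fixed. Origin: centre of the underside of its base (230 x 100 x 14 mm); x axis from the open end to the column. On it a steel anvil, x -68 to +56 mm, 36 mm wide, top 40 mm high, carries the hanger. The column (x 75 to 109 mm, 110 mm high) has an arm with a brass guide bush (24 mm diameter, 80 to 115 mm high) that holds the upright punch at x = 46 mm, y = 0.
- punch_top (a point): Centre of the flat top of the punch's dark steel cap (26 mm diameter at its rim, flat 20 mm across), the face to strike; 148 mm above the bench when the punch is up. Moves with the punch. z is up.
- punch (a joint): Travel of the punch in m: 0 = up at rest, grows downwards to its stop at 0.0115. A spring lifts it (2.7 N at the top, 4.4 N at the bottom) and it returns by itself. It meets the proud peg after about 3 mm and has it fully home after about 9 mm. A sharp blow moves it at 10 cm/s or more; below 3 cm/s it is only a push.
- hanger: Loose chain hanger: copper-coloured anodised aluminium plate 146 x 56 x 7 mm, 0.11 to 0.18 kg, on the anvil, overhanging it 10 mm on each long side. Origin: centre of its underside; x along its length, z up (pegs up). At the start it lies along the press's x axis, its origin at x = -15, y = 0, z = 40 mm in the press frame. Its far end (+x) is under the punch; its free end is -x.
- grip_peg (a point): Middle of the hanger's other chain peg, already home: brass, 14 mm in diameter, 18 mm high with a thin waist, at x = -59 mm on the centre line (the free end). It stands on the plate's top, 7 to 25 mm above the underside; this point is 16 mm above the underside. Hold the hanger by this peg or by its long edges.
- peg (a joint): How far the loose chain peg is driven, in m: 0 = stands 6 mm proud (0 to 0.001 at the start), 0.006 = fully home, its shoulder on the plate. It sits at x = +61 mm on the hanger, under the punch, and is of the same size as the other peg. It yields at about 3 N and stays where it is driven.
- mallet: Brass mallet, 0.3 to 0.42 kg, standing on one face of its head, handle level. Origin: centre of the lower face of the head; z up along the head, -x along the handle. Head: round, 36 mm diameter, 58 mm high. Handle: pale wood, 16 mm wide (y), 20 mm high (z), its axis 29 mm above the lower face, ending at x = -165 mm. Strike with the lower face.
- mallet_grip (a point): Point on the mallet's handle axis, 50 mm from the head's axis towards the handle's end and 29 mm above the lower face: a good place to hold it. (The mallet's centre of mass lies on the handle axis, only 6 mm from the head's axis.)
- mallet_head (a point): Centre of the mallet's head, 29 mm above its lower face.
- tray: Wooden work tray with grey felt floor, fixed to the bench, 180 (x) x 104 (y) x 18 mm outside, walls 6 mm. Origin: centre of its underside, x along its length. Inner floor 168 x 92 mm, 6 mm above the bench; walls rise 12 mm above it. The hanger fits in along the tray's x axis, either way round.
- chasing_hammer: Bystander: steel chasing hammer with wooden handle, 190 mm long, lying behind the tray. Origin at the centre of its underside.
- torch_handle: Bystander: black torch handpiece with brass valve, 184 mm long, lying at the front left, before the press. Origin at the centre of its underside.
- flux_pot: Bystander: round lidded pot, 53 mm diameter, 32 mm high, between the tray and the envelopes. Origin at the centre of its underside.
- brass_tin: Bystander: round brass tin, 62 mm diameter, 23 mm high, at the front right of the bench. Origin at the centre of its underside.
- stud_a (a point): Centre of the top of the stud head nearer the column: on the anvil at x = -8 mm, y = 0 in the press frame. Both studs are alike: shank 8 mm, head 14 mm in diameter, top of the head 52 mm above the bench. The hanger's plate lies under the heads with 1.5 mm of play.
- stud_b (a point): Centre of the top of the head of the other stud, at x = -58 mm, y = 0 in the press frame.
- wide_a (a point): Centre of the wide end (20 mm across, at the plate's top) of the hanger's first keyhole slot, at x = +37 mm on the hanger; the 10 mm wide slot runs from there to x = +7 mm, where stud_a stands at the start. Sliding the hanger 30 mm along its own -x (away from the column) brings wide_a over stud_a and wide_b over stud_b, 3 mm to spare either way; there it clears the bush and lifts straight up.
- wide_b (a point): The same of the second keyhole slot, at x = -13 mm on the hanger; its slot runs to x = -43 mm, where stud_b stands at the start. Raise the hanger at least 20 mm to have its underside clear of the studs.

How it is judged:
By the outcome, as a careful person would: the job done as asked, in the order asked, and still so for the second after the job is handed in, with the robot touching nothing.
It also fails if it takes over 61 s, if anything falls off the work surface, if the arm or the gripper's body presses on something with over 40 N, if the wrist force passes 120 N, or if a joint passes its speed limit or range.

## Working session

There is one attempt and no reset: what is moved stays moved. The work goes in short steps, Python scripts to look and compute and a shell command to move; the robot and the scene stay as the last step left them, time stands still between calls to the robot, and variables do not carry over. Pictures are saved under pics/ and viewed, and the job is handed in when it is done.

```bash
ls; mkdir -p pics
python3 - <<'E'
from workcell import env
import cv2,numpy as np
s=env.state();print({k:np.round(v,2) for k,v in s.items()})
for c in("side","top"):
    im=env.grab_frame(c);cv2.imwrite(f"pics/{c}0.png",im[:,:,::-1])
    i=env.camera_info(c);print(c,i["fx"],i["fy"],i["cx"],i["cy"],np.round(i["camera_from_world"],3).tolist())
E
```

```text
pics
{'time_s': np.float64(0.0), 'qpos': array([-66.18,  18.35,  89.71,  -0.  ,  72.04,  -1.14]), 'qvel': array([-0.18, -0.09, -0.07, -0.03, -0.08, -0.07]), 'effort': array([ -0.  , -41.25, -23.2 ,   0.07,   0.05,  -0.  ]), 'ee_pos': array([ 242.51, -520.81,  213.12]), 'ee_rot': array([ -90.1 ,   -0.  , -155.03]), 'force': array([ 0.61, -1.03,  0.74]), 'torque': array([ 0.02,  0.01, -0.02]), 'gripper_width': np.float64(91.31)}
side 478.25234031345457 478.25234031345457 280.5557602348282 202.39277169648784 [[-0.901, -0.433, 0.021, 484.218], [-0.301, 0.592, -0.748, 213.44], [0.311, -0.68, -0.664, 945.712], [0.0, 0.0, 0.0, 1.0]]
top 492.0978252460497 492.0978252460497 284.7073257782313 216.05195885049767 [[-0.002, -1.0, -0.016, 60.127], [-0.987, 0.004, -0.158, 551.005], [0.158, 0.015, -0.987, 1226.241], [0.0, 0.0, 0.0, 1.0]]
```

View pics/side0.png

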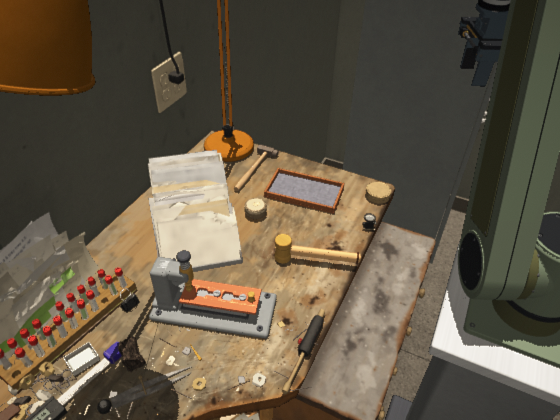

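View pics/top0.png

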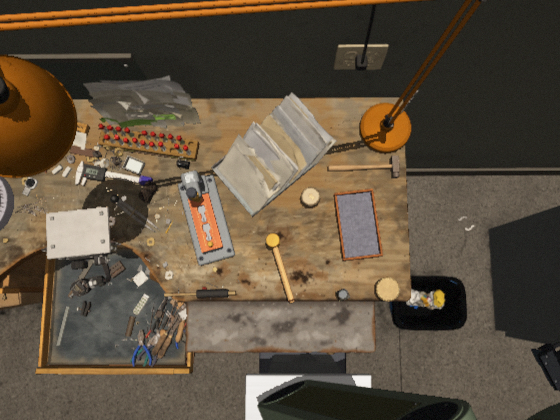

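The side and top pictures agree. The press is at about (205,215) in top, the mallet head at (273,240) with its handle running down to (291,300), and the tray at (358,225). Next I'll measure them.

```bash
cat > h.py <<'E'
import numpy as np,cv2
from workcell import env
from scipy.spatial.transform import Rotation as R
def cam(c):
    i=env.camera_info(c);return np.array([[i["fx"],0,i["cx"]],[0,i["fy"],i["cy"]],[0,0,1]]),np.array(i["camera_from_world"])
def proj(c,P):
    K,T=cam(c);P=np.atleast_2d(P);q=(P@T[:3,:3].T+T[:3,3])@K.T;return q[:,:2]/q[:,2:]
def onz(c,uv,z):
    K,T=cam(c);d=T[:3,:3].T@np.linalg.solve(K,np.array([*uv,1.]));o=-T[:3,:3].T@T[:3,3];return o+d*(z-o[2])/d[2]
def tri(a,b):
    P=[];
    for c in("side","top"):
        K,T=cam(c);P.append(K@T[:3])
    X=cv2.triangulatePoints(P[0],P[1],np.array(a,float).reshape(2,1),np.array(b,float).reshape(2,1));return (X[:3]/X[3]).ravel()
E
python3 - <<'E'
from h import *
L=["mallet_grip","mallet_head","punch_top","grip_peg","stud_a","wide_a","tray","hanger","mallet","press","peg"]
res={}
for l in L:
    for c in("side","top"):
        for r in env.masks_of(c,l)[:3]:
            m=r["region"].astype(np.uint8);x=cv2.minAreaRect(cv2.findNonZero(m)) if m.any() else None
            print(l,c,round(r["p"],2),np.round(r["location"],1),m.sum(),[np.round(k,1) for k in x] if x else None)
            np.save(f"m_{l}_{c}.npy",m) if r["p"]>.5 else 0
E
```

```text
mallet_grip side 0.7 [301.5 252.6] 1145 [array([317. , 248.5]), array([29., 86.]), np.float64(90.0)]
mallet_grip top 0.95 [280.6 260.2] 461 [array([279. , 268.4]), array([70.7, 12.8]), np.float64(77.4)]
mallet_grip top 0.63 [201.5 211.4] 2429 [array([204.6, 216.4]), array([94.2, 39.3]), np.float64(74.5)]
mallet_head side 0.75 [303.1 251.6] 1103 [array([317.5, 248.5]), array([29., 85.]), np.float64(90.0)]
mallet_head top 0.83 [279.6 263.7] 600 [array([279.2, 268.9]), array([72.3, 14.1]), np.float64(76.0)]
punch_top side 0.76 [184.3 259.1] 198 [array([184.5, 259. ]), array([18.3, 13.4]), np.float64(63.4)]
grip_peg side 0.62 [216.6 294.9] 1627 [array([219.7, 295.7]), array([77.9, 25.9]), np.float64(8.1)]
grip_peg top 0.62 [206.7 221.4] 868 [array([204.6, 223.3]), array([55.1, 21.5]), np.float64(73.5)]
stud_a side 0.62 [190.7 312.5] 4862 [array([211.3, 292.6]), array([128. ,  74.5]), np.float64(9.9)]
stud_a top 0.71 [202.8 211.5] 2311 [array([205. , 215.7]), array([93.2, 38.7]), np.float64(75.1)]
stud_a top 0.17 [207.8 222.4] 1034 [array([204.2, 222.9]), array([56. , 22.7]), np.float64(7
[... 472 characters left out ...]
), np.float64(81.6)]
hanger side 0.94 [222.3 295.9] 1735 [array([219.9, 295.9]), array([78.7, 26.2]), np.float64(8.6)]
hanger side 0.58 [378.4 190.6] 391 [array([378., 192.]), array([20., 22.]), np.float64(90.0)]
hanger top 0.6 [205.  220.9] 982 [array([204.6, 222.8]), array([54.8, 23. ]), np.float64(72.9)]
mallet side 0.76 [299.6 253.5] 1089 [array([315.1, 256.8]), array([87. , 28.6]), np.float64(14.6)]
mallet top 0.81 [279.1 260.8] 555 [array([282.9, 267.3]), array([70.7, 13.9]), np.float64(69.6)]
press side 0.83 [192.4 307.9] 4682 [array([211.6, 292.1]), array([127.7,  74.4]), np.float64(9.3)]
press top 0.81 [201.3 213.3] 2152 [array([204.7, 216. ]), array([93.1, 38.1]), np.float64(75.3)]
```

Run:
```python
from h import *
t=cv2.imread("pics/top0.png");s=cv2.imread("pics/side0.png")
def z(im,x,y,w,h,f,n):
    c=cv2.resize(im[y:y+h,x:x+w],None,fx=f,fy=f,interpolation=cv2.INTER_CUBIC)
    for k in range(0,w,20): cv2.putText(c,str(x+k),(k*f,8),0,.3,(255,255,255),1)
    for k in range(0,h,20): cv2.putText(c,str(y+k),(0,k*f+8),0,.3,(255,255,255),1)
    cv2.imwrite(n,c)
z(t,170,160,130,100,6,"pics/topz.png");z(s,145,240,133,100,6,"pics/sidez.png")
z(t,260,180,130,130,4,"pics/topm.png");z(s,240,160,160,110,5,"pics/sidem.png")
```

```text
(no output)
```

View pics/topz.png

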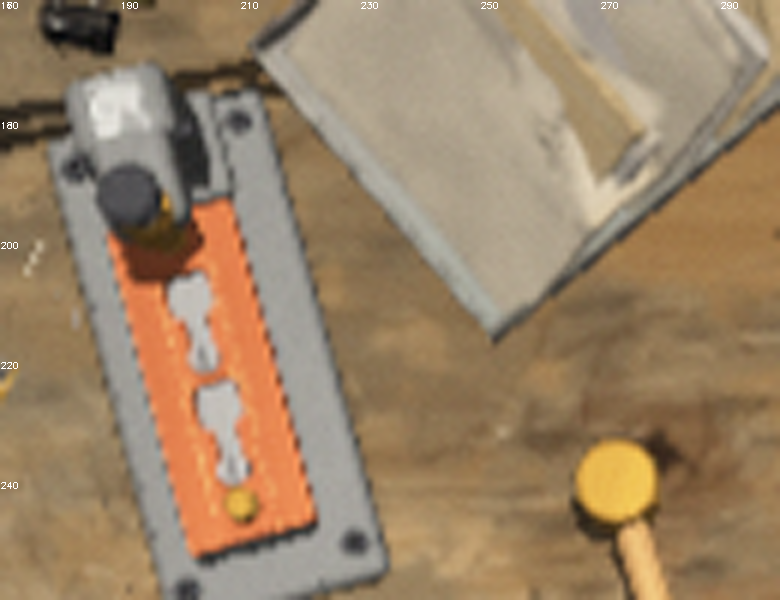

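View pics/sidez.png

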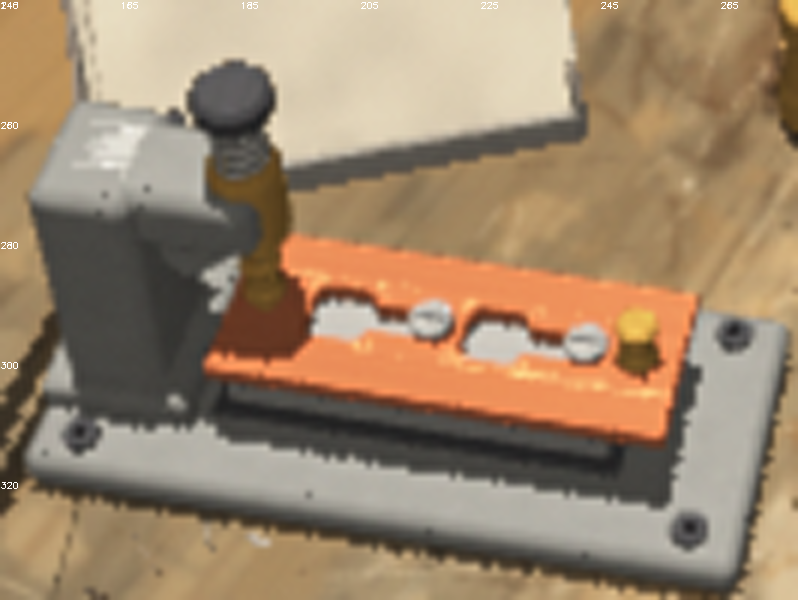

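View pics/topm.png

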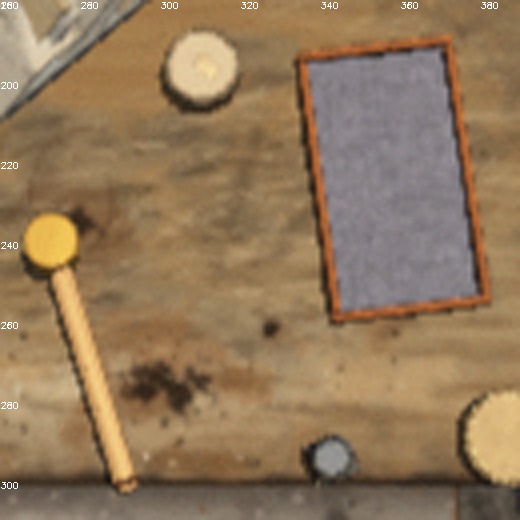

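View pics/sidem.png

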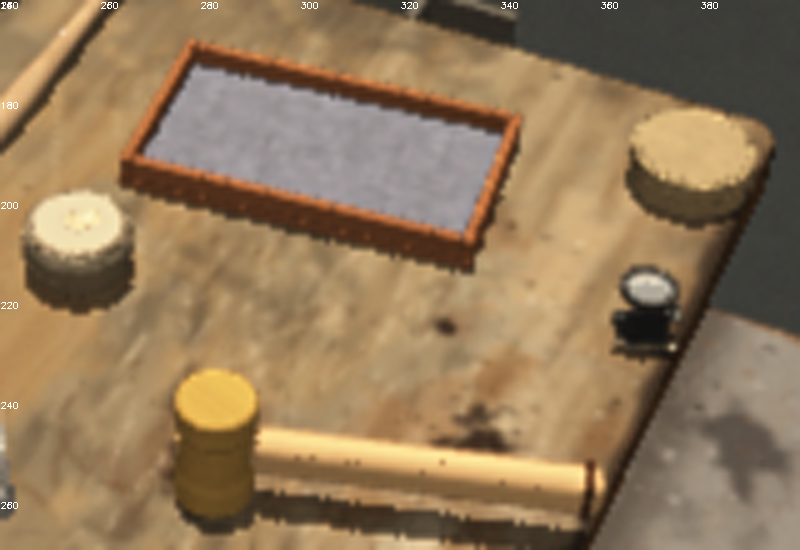

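```bash
cat > fit0.py <<'E'
from h import *
from scipy.optimize import least_squares
def fit(pts,x0):
    def f(p):
        c,s=np.cos(p[2]),np.sin(p[2]);r=[]
        for cm,uv,X in pts:
            W=[p[0]+c*X[0]-s*X[1],p[1]+s*X[0]+c*X[1],X[2]];r+=list(proj(cm,W)[0]-uv)
        return np.array(r)
    o=least_squares(f,x0,loss="soft_l1");return o.x,f(o.x).reshape(-1,2)
T,S="top","side"
press=[(T,(202.8,252.3),(-88,28,47)),(T,(222.5,246.7),(-88,-28,47)),(T,(210.3,244.2),(-74,0,65)),(T,(208.7,238.7),(-58,0,52)),(T,(203.8,219.7),(-8,0,52)),(T,(191.7,192.5),(46,0,148)),(T,(234.2,255.8),(-115,-50,14)),
(S,(251.3,294.2),(-74,0,65)),(S,(242.7,297),(-58,0,52)),(S,(216.8,293.3),(-8,0,52)),(S,(183.7,254.7),(46,0,148)),(S,(261.2,289.2),(-88,-28,47)),(S,(256.2,311.7),(-88,28,47)),(S,(276.7,294.2),(-115,-50,14))]
mal=[(T,(272.5,240),(0,0,58)),(T,(290.7,301.5),(-165,0,34)),(S,(283.2,240),(0,0,58)),(S,(359,257.2),(-165,0,29))]
tray=[(T,(334.2,194.2),(90,52,18)),(T,(372.5,189.5),(90,-52,18)),(T,(382.5,255),(-90,-52,18)),(T,(343.7,260.5),(-90,52,18)),
(S,(279,168.6),(90,-52,18)),(S,(344,184),(-90,-52,18)),(S,(264.4,192),(90,52,18)),(S,(334.4,209),(-90,52,18))]
if __name__=="__main__":
  for n,p,x0 in(("press",press,(500,200,.2)),("mallet",mal,(450,50,.2)),("tray",tray,(500,-150,.1))):
    x,r=fit(p,x0);print(n,np.round(x[:2],1),round(np.degrees(x[2]),2));print(np.round(r,1).tolist())
E
python3 fit0.py
```

```text
press [549.5 269.8] 16.01
[[-1.9, 0.3], [-0.5, -0.2], [-1.4, -0.6], [-0.5, -0.6], [-0.6, -0.2], [-1.3, -0.4], [0.4, -0.5], [0.2, -0.6], [0.6, -0.3], [0.5, -0.6], [0.1, -0.6], [0.8, -0.3], [-0.2, 1.3], [1.0, -1.6]]
mallet [489.9  91.7] 17.63
[[-1.0, -0.9], [0.8, 0.4], [-0.6, -0.8], [1.3, 0.7]]
tray [ 532.4 -132.2] 6.5
[[-0.8, -0.9], [-0.2, -0.8], [-0.2, 1.2], [-1.3, 0.4], [-0.7, -1.5], [1.7, -1.5], [-0.1, -0.7], [1.1, -0.4]]
```

```bash
cat >> h.py <<'E'
def rot(yaw): return R.from_euler("xyz",[-90,0,yaw],degrees=True)
def delta(tgt,yaw,cur=None,curyaw=None):
    """shift in axes of target orientation, from cur (default measured); turn about tool y"""
    s=env.state();Rc=R.from_euler("xyz",s["ee_rot"],degrees=True) if curyaw is None else rot(curyaw)
    c=np.array(s["ee_pos"] if cur is None else cur)
    d=np.array(tgt)-c
    print("shift in target axes",np.round(rot(yaw).inv().apply(d),1),"in current axes",np.round(Rc.inv().apply(d),1),"turn",np.round((Rc.inv()*rot(yaw)).as_rotvec(degrees=True),2))
def st():
    s=env.state();print(round(float(s["time_s"]),2),np.round(s["ee_pos"],1),np.round(s["ee_rot"],2),"F",np.round(s["force"],1),"T",np.round(s["torque"],2),"w",round(float(s["gripper_width"]),1),"q",np.round(s["qpos"],0))
E
python3 - <<'E'
from h import *
delta([447,78.1,110],-162.4,cur=[242.73,-521.27,213.98],curyaw=-155.03)
E
```

```text
shift in target axes [-375.9  104.  -509.5] in current axes [-438.2  104.  -457.1] turn [ 0.    7.37 -0.  ]
```

```bash
python3 -m handwheel '[[1,[0,0,0],[0,3.7,0]],[1,[0,0,0],[0,3.67,0]],[1,[-22,0,-30],[0,0,0]],[1,[-22,0,-30],[0,0,0]],[1,[-22,0,-30],[0,0,0]],[1,[-22,0,-30],[0,0,0]],[1,[-22,0,-30],[0,0,0]],[1,[-22,0,-30],[0,0,0]],[1,[-22,0,-30],[0,0,0]],[1,[-22,0,-30],[0,0,0]]]' 30; python3 -c "
from h import *;st();delta([447,78.1,110],-162.4)"
```

```text
time_s: 2.03
ee_pos: [338.1, -237.6, 214.2]
ee_rot: [-90.0, 0.0, -162.4]
force: [0.4, 0.0, 0.3]
gripper_width: 91.4
2.03 [ 338.1 -237.6  214.2] [-8.9970e+01  3.0000e-02 -1.6244e+02] F [0.4 0.  0.3] T [ 0.01  0.01 -0.03] w 91.4 q [-37.   4. 109.   0.  68.  36.]
shift in target axes [-199.3  104.2 -268. ] in current axes [-199.   104.1 -268.2] turn [-0.03 -0.04 -0.03]
```

```bash
python3 -m handwheel '[[1,[-22,11,-30],[0,0,0]],[1,[-22,11,-30],[0,0,0]],[1,[-22,11,-30],[0,0,0]],[1,[-22,11,-30],[0,0,0]],[1,[-22,12,-30],[0,0,0]],[1,[-22,12,-30],[0,0,0]],[1,[-22,12,-30],[0,0,0]],[1,[-22,12,-30],[0,0,0]],[1,[-23,12,-29],[0,0,0]],[1,[0,0,0],[0,0,0]]]'
python3 - <<'E'
from h import *
st();delta([447,78.1,10.5],-162.4)
for c in("side","top"):
    im=env.grab_frame(c);cv2.imwrite(f"pics/{c}1.png",im[:,:,::-1])
E
```

```text
time_s: 2.87
ee_pos: [447.6, 82.1, 108.4]
ee_rot: [-90.1, 0.0, -162.1]
force: [1.2, -1.4, -0.3]
gripper_width: 91.1
2.87 [447.6  82.1 108.4] [-9.010e+01  1.000e-02 -1.621e+02] F [ 1.2 -1.4 -0.3] T [-0.06  0.05  0.04] w 91.1 q [  9.  13. 114.   0.  53.  81.]
shift in target axes [ 1.8 97.9  3.7] in current axes [ 1.8 97.9  3.8] turn [ 0.1   0.3  -0.01]
```

View pics/side1.png

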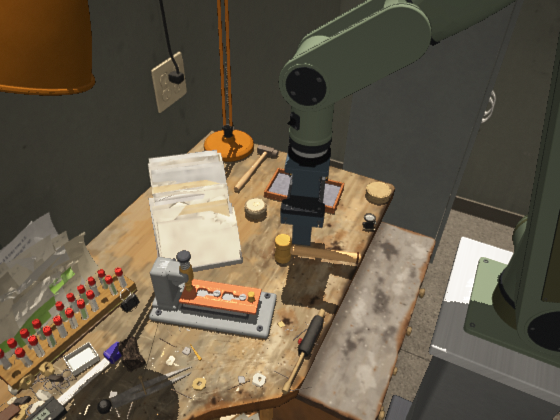

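The arm is above the handle, with the jaws straddling it (around (300,245) in side). I'll descend and grip.

```bash
python3 -m handwheel '[[1,[0,20,0],[0,0,0]],[1,[0,35,0],[0,0,0]],[1,[0,30,0],[0,0,0]],[1,[0,14,0],[0,0,0]],[0,[0,0,0],[0,0,0]],[0,[0,0,0],[0,0,0]],[0,[0,0,0],[0,0,0]],[0,[0,0,0],[0,0,0]],[0,[0,0,0],[0,0,0]],[0,[0,0,0],[0,0,0]]]' 60
python3 - <<'E'
from h import *
st()
for c in("side","top"):
    im=env.grab_frame(c);cv2.imwrite(f"pics/{c}2.png",im[:,:,::-1])
cv2.imwrite("pics/s2z.png",cv2.resize(env.grab_frame("side")[170:300,230:390,::-1],None,fx=5,fy=4.6))
E
```

```text
time_s: 3.8
ee_pos: [447.0, 77.3, 11.9]
ee_rot: [-90.0, 0.1, -162.4]
force: [0.1, 0.3, 0.1]
gripper_width: 54.2
3.8 [447.   77.3  11.9] [-8.9970e+01  1.3000e-01 -1.6241e+02] F [0.1 0.3 0.1] T [-0.04  0.06  0.01] w 54.2 q [  8.  21. 121.  -0.  38.  81.]
```

View pics/s2z.png

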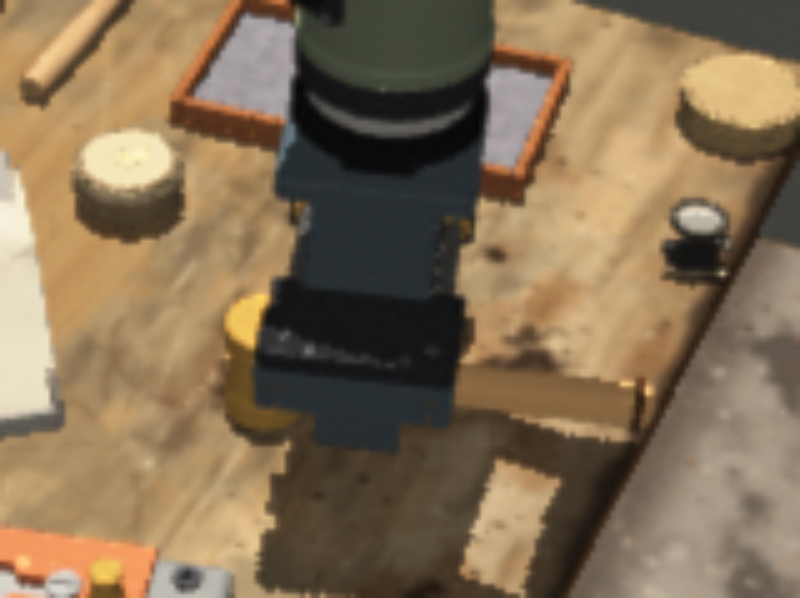

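The fingers are around the handle and still closing.

```bash
python3 -m handwheel '[[0,[0,0,0],[0,0,0]],[0,[0,0,0],[0,0,0]],[0,[0,0,0],[0,0,0]],[0,[0,0,0],[0,0,0]],[0,[0,0,0],[0,0,0]],[0,[0,0,0],[0,0,0]],[0,[0,0,0],[0,0,0]],[0,[0,0,0],[0,0,0]],[0,[0,-10,0],[0,0,0]],[0,[0,-20,0],[0,0,0]]]' 60
python3 - <<'E'
from h import *
st()
c,s=np.cos(np.radians(16)),np.sin(np.radians(16))
cap=np.array([549.5+46*c,269.8+46*s]);g=cap-45*np.array([c,s]);print(cap,g)
# tip z when lower face at h: grip at 29+h; TCP=10.5 commanded at h=0
delta([g[0],g[1],10.5+185],-164,cur=[447,78.1,40.5],curyaw=-162.4)
E
```

```text
time_s: 4.78
ee_pos: [443.6, 76.9, 39.1]
ee_rot: [-90.1, -0.4, -162.4]
force: [-0.5, 0.6, -3.0]
gripper_width: 15.6
4.78 [443.6  76.9  39.1] [ -90.06   -0.41 -162.4 ] F [-0.5  0.6 -3. ] T [-0.03  0.1  -0.02] w 15.6 q [  8.  19. 119.  -0.  43.  81.]
[593.71803801 282.47931837] [550.4612617  270.07563736]
shift in target axes [-152.4 -155.  -156. ] in current axes [-156.7 -155.  -151.7] turn [0.  1.6 0. ]
```

```bash
python3 -m handwheel '[[0,[0,-30,0],[0,1.6,0]],[0,[0,-40,0],[0,0,0]],[0,[0,-40,0],[0,0,0]],[0,[-10,-30,-10],[0,0,0]],[0,[-25,-15,-25],[0,0,0]],[0,[-28,0,-28],[0,0,0]],[0,[-28,0,-28],[0,0,0]],[0,[-28,0,-28],[0,0,0]],[0,[-22,0,-24],[0,0,0]],[0,[-11.4,0,-13],[0,0,0]]]' 60; python3 -m handwheel '[[0,[0,0,0],[0,0,0]],[0,[0,0,0],[0,0,0]],[0,[0,0,0],[0,0,0]],[0,[0,0,0],[0,0,0]],[0,[0,5,0],[0,0,0]],[0,[0,0,0],[0,0,0]],[0,[0,0,0],[0,0,0]],[0,[0,0,0],[0,0,0]],[0,[0,0,0],[0,0,0]],[0,[0,0,0],[0,0,0]]]' 60;python3 - <<'E'
from h import *
st()
for c in("side","top"):
    im=env.grab_frame(c);cv2.imwrite(f"pics/{c}3.png",im[:,:,::-1])
a=cv2.resize(cv2.imread("pics/side3.png")[200:320,130:290],None,fx=4,fy=4,interpolation=2)
b=cv2.resize(cv2.imread("pics/top3.png")[150:270,160:280],None,fx=3,fy=3,interpolation=2)
cv2.imwrite("pics/s3z.png",a);cv2.imwrite("pics/t3z.png",b)
E
```

```text
time_s: 5.62
ee_pos: [550.6, 272.7, 194.3]
ee_rot: [-90.1, -0.0, -163.9]
force: [0.8, -0.3, -3.7]
gripper_width: 15.5
time_s: 6.45
ee_pos: [549.8, 269.2, 191.1]
ee_rot: [-90.0, 0.0, -164.0]
force: [0.0, -0.2, -2.7]
gripper_width: 15.3
6.45 [549.8 269.2 191.1] [-9.0000e+01  2.0000e-02 -1.6401e+02] F [ 0.  -0.2 -2.7] T [-0.04  0.1   0.04] w 15.3 q [25. 22. 87. -0. 71. 99.]
```

View pics/s3z.png

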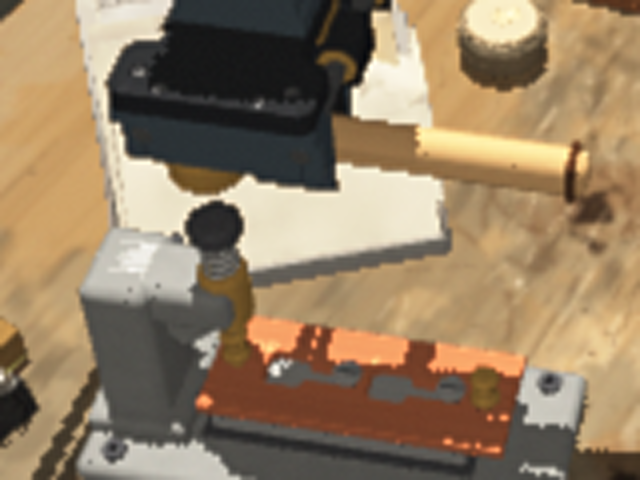

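View pics/t3z.png

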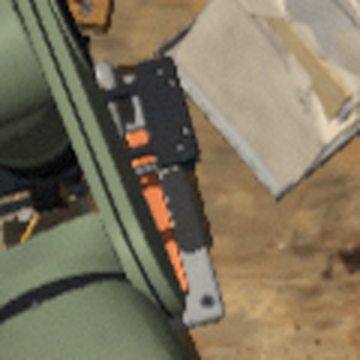

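Run:
```python
from h import *
a=np.linspace(0,2*np.pi,73)
P=np.c_[593.2+18*np.cos(a),281.6+18*np.sin(a),np.full(73,180.)]
q=proj("side",P);print(q.min(0),q.max(0))
print(proj("side",[593.7,282.5,148]))
a=np.linspace(0,2*np.pi,73)
q=proj("side",np.c_[593.7+10*np.cos(a),282.5+10*np.sin(a),np.full(73,148.)]);print(q.min(0),q.max(0))
```

```text
[171.5084727  233.78426727] [192.81852801 249.00536678]
[[183.77075075 254.14636564]]
[177.99095741 249.94669099] [189.53200015 258.42149362]
```

The mallet head is centred over the cap, and its lower edge is within about 1 px of the prediction. First blow, with modest overtravel.

```bash
python3 -m handwheel '[[0,[0,20,0],[0,0,0]],[0,[0,22,0],[0,0,0]],[0,[0,-22,0],[0,0,0]],[0,[0,-20,0],[0,0,0]],[0,[0,0,0],[0,0,0]],[0,[0,0,0],[0,0,0]],[0,[0,20,0],[0,0,0]],[0,[0,22,0],[0,0,0]],[0,[0,0,0],[0,0,0]],[0,[0,0,0],[0,0,0]]]' 60;python3 - <<'E'
from h import *
st()
for c in("side",):
    im=env.grab_frame(c);cv2.imwrite(f"pics/{c}4.png",im[:,:,::-1])
a=cv2.resize(cv2.imread("pics/side4.png")[200:320,130:290],None,fx=4,fy=4,interpolation=2)
cv2.imwrite("pics/s4z.png",a)
E
```

```text
time_s: 7.38
ee_pos: [549.0, 269.1, 147.9]
ee_rot: [-90.0, -0.1, -164.0]
force: [-1.5, 0.4, -1.1]
gripper_width: 15.4
7.38 [549.  269.1 147.9] [-8.999e+01 -1.400e-01 -1.640e+02] F [-1.5  0.4 -1.1] T [ 0.08  0.24 -0.  ] w 15.4 q [25. 24. 90.  0. 66. 99.]
```

View pics/s4z.png

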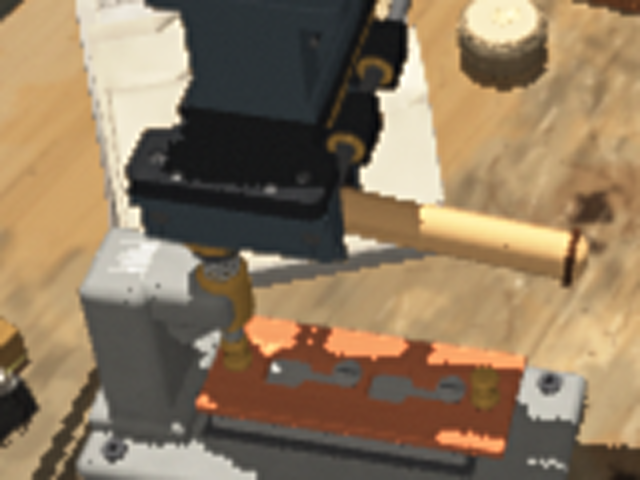

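```bash
python3 -m handwheel '[[0,[0,-22,0],[0,0,0]],[0,[0,-20,0],[0,0,0]],[0,[0,0,0],[0,0,0]],[0,[0,0,0],[0,0,0]],[0,[0,0,0],[0,0,0]],[0,[0,20,0],[0,0,0]],[0,[0,24,0],[0,0,0]],[0,[0,0,0],[0,0,0]],[0,[0,0,0],[0,0,0]],[0,[0,0,0],[0,0,0]]]' 60;python3 - <<'E'
from h import *
st()
E
```

```text
time_s: 8.27
ee_pos: [548.7, 268.9, 146.6]
ee_rot: [-90.0, -0.2, -164.0]
force: [-1.9, 0.2, -0.8]
gripper_width: 15.9
8.27 [548.7 268.9 146.6] [ -89.98   -0.19 -164.  ] F [-1.9  0.2 -0.8] T [-0.08  0.45 -0.05] w 15.9 q [25. 24. 90.  0. 65. 99.]
```

```bash
python3 -m handwheel '[[0,[0,-22,0],[0,0,0]],[0,[0,-22,0],[0,0,0]],[0,[0,-20,0],[0,0,0]],[0,[0,-20,0],[0,0,0]],[0,[0,-10,0],[0,0,0]],[0,[0,0,0],[0,0,0]],[0,[0,0,0],[0,0,0]],[0,[0,0,0],[0,0,0]],[0,[0,0,0],[0,0,0]],[0,[0,0,0],[0,0,0]]]' 60;python3 - <<'E'
from h import *
st()
for c in("side","top"):
    im=env.grab_frame(c);cv2.imwrite(f"pics/{c}5.png",im[:,:,::-1])
a=cv2.resize(cv2.imread("pics/side5.png")[190:320,130:290],None,fx=5,fy=4.6,interpolation=2)
cv2.imwrite("pics/s5z.png",a)
E
```

```text
time_s: 9.1
ee_pos: [549.2, 269.0, 239.4]
ee_rot: [-90.0, -0.2, -164.0]
force: [-0.6, 0.6, -3.8]
gripper_width: 15.7
9.1 [549.2 269.  239.4] [-8.997e+01 -1.600e-01 -1.640e+02] F [-0.6  0.6 -3.8] T [0.03 0.16 0.04] w 15.7 q [25. 21. 82. -0. 77. 99.]
```

View pics/s5z.png

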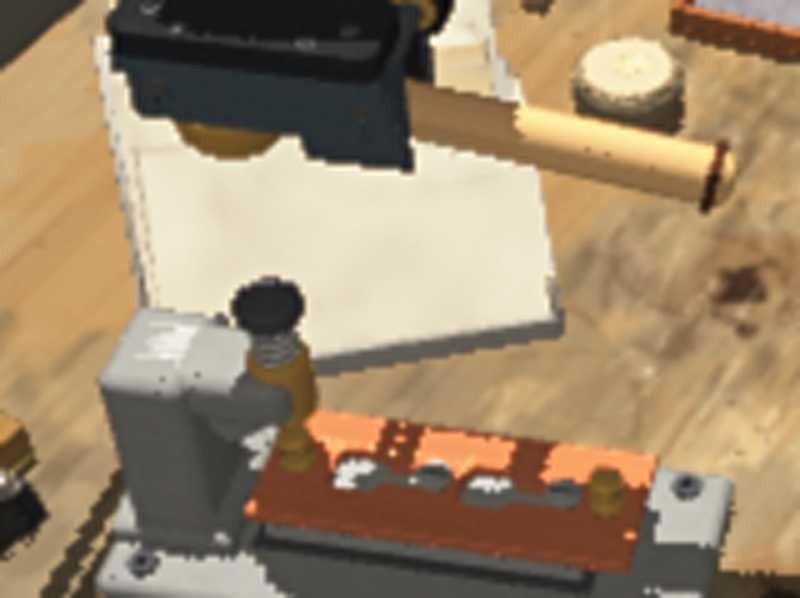

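Run:
```python
from h import *
x=[249.5]
c,s=np.cos(np.radians(16)),np.sin(np.radians(16))
for z in(47,54,65,71,80): print(z,proj("side",[549.5+46*c,269.8+46*s,z])[0].round(1),proj("side",[549.5-74*c,269.8-74*s,z])[0].round(1))
A=cv2.imread("pics/side0.png");B=cv2.imread("pics/side5.png")
f=lambda I:cv2.resize(I[260:312,170:210],None,fx=9.5,fy=9.5,interpolation=0)
cv2.imwrite("pics/cmp.png",np.clip(1.6*np.hstack([f(A),f(B)]).astype(float),0,255).astype(np.uint8))
```

```text
47 [189.8 290.1] [251.7 299.6]
54 [189.4 287.8] [251.7 297.3]
65 [188.8 284.1] [251.5 293.6]
71 [188.5 282.1] [251.5 291.6]
80 [187.9 279. ] [251.4 288.5]
```

View pics/cmp.png

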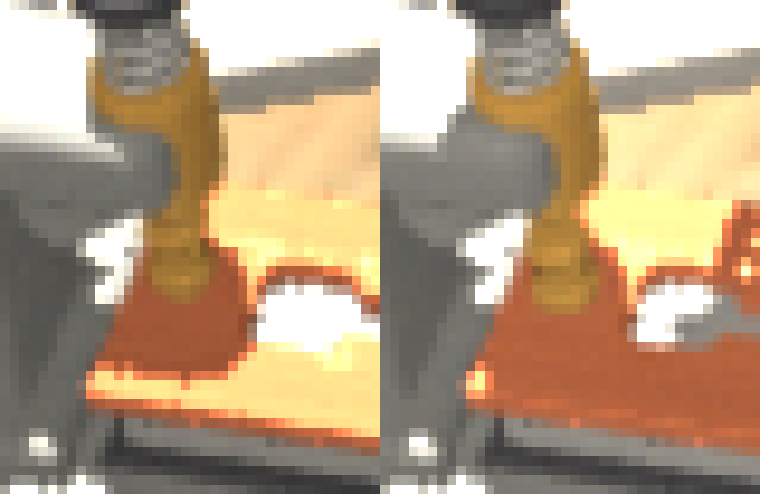

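Run:
```python
from h import *
B=cv2.imread("pics/side5.png");A=cv2.imread("pics/side0.png")
f=lambda I,u,v:cv2.resize(I[int(v)-20:int(v)+8,int(u)-10:int(u)+11],None,fx=12,fy=12,interpolation=0)
I=np.hstack([f(A,189.8,290.1),f(B,189.8,290.1),f(B,251.7,299.6)])
cv2.imwrite("pics/cmp2.png",np.clip(1.6*I.astype(float),0,255).astype(np.uint8))
```

```text
(no output)
```

View pics/cmp2.png

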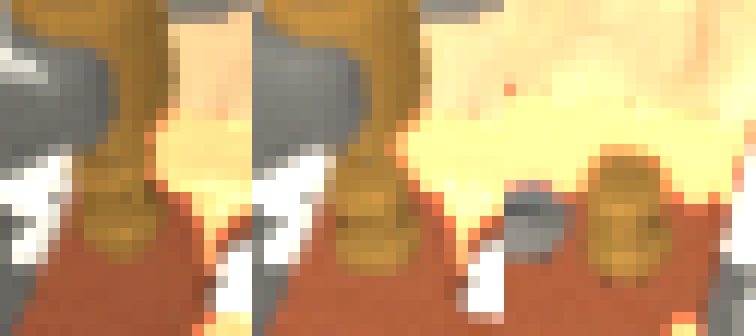

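Run:
```python
from h import *
c,s=np.cos(np.radians(16)),np.sin(np.radians(16))
g=np.array([549.2,269.0,257.9])
for t in(0,3,6,9):
    a=np.radians(t);e=g-120*np.array([c*np.cos(a),s*np.cos(a),np.sin(a)])
    h=g+45*np.array([c*np.cos(a),s*np.cos(a),np.sin(a)])+29*np.array([np.sin(a)*c,np.sin(a)*s,-np.cos(a)])
    print(t,proj("side",e).round(1),"head bottom ctr",h.round(1),proj("side",h).round(1))
```

```text
0 [[278.3 221.1]] head bottom ctr [592.5 281.4 228.9] [[179.2 220.7]]
3 [[278.1 224. ]] head bottom ctr [593.9 281.8 231.3] [[178.2 219.5]]
6 [[277.7 226.8]] head bottom ctr [595.1 282.2 233.8] [[177.2 218.4]]
9 [[277.2 229.5]] head bottom ctr [596.3 282.5 236.3] [[176.3 217.1]]
```

The picture shows that the handle-end grip slipped. The handle is tilted about 8° (its end is at (275.6,229) instead of (278,221)), so I can't trust that the peg is home. Holding the head itself removes the lever arm, so I'll put the mallet down and regrip it by the head.

Run:
```python
from h import *
delta([447,78.1,11.5],-164,cur=[550.46,270.08,240.5],curyaw=-164)
```

```text
shift in target axes [152.4 229.  156. ] in current axes [152.4 229.  156. ] turn [0. 0. 0.]
```

```bash
python3 -m handwheel '[[0,[18,0,18],[0,0,0]],[0,[26,0,27],[0,0,0]],[0,[26,0,27],[0,0,0]],[0,[26,0,27],[0,0,0]],[0,[26,0,27],[0,0,0]],[0,[26,0,27],[0,0,0]],[0,[4.4,25,3],[0,0,0]],[0,[0,38,0],[0,0,0]],[0,[0,38,0],[0,0,0]],[0,[0,38,0],[0,0,0]]]' 60; python3 -m handwheel '[[0,[0,30,0],[0,0,0]],[0,[0,24,0],[0,0,0]],[0,[0,14,0],[0,0,0]],[0,[0,10,0],[0,0,0]],[0,[0,7,0],[0,0,0]],[0,[0,5,0],[0,0,0]],[0,[0,0,0],[0,0,0]],[0,[0,0,0],[0,0,0]],[1,[0,0,0],[0,0,0]],[1,[0,0,0],[0,0,0]]]' 60; python3 -c "
from h import *;st()"
```

```text
time_s: 10.03
ee_pos: [446.4, 76.9, 101.3]
ee_rot: [-90.0, 0.2, -164.0]
force: [0.2, -0.3, -4.9]
gripper_width: 15.7
time_s: 10.87
ee_pos: [447.5, 77.5, 13.0]
ee_rot: [-90.0, 0.2, -164.0]
force: [-0.3, -0.7, -0.1]
gripper_width: 26.0
10.87 [447.5  77.5  13. ] [ -89.97    0.18 -164.  ] F [-0.3 -0.7 -0.1] T [ 0.01  0.02 -0.03] w 26.0 q [  8.  21. 120.  -0.  38.  82.]
```

```bash
python3 -m handwheel '[[1,[0,0,0],[0,0,0]],[1,[0,0,0],[0,0,0]],[1,[0,0,0],[0,0,0]],[1,[0,0,0],[0,0,0]],[1,[0,-5,0],[0,0,0]],[1,[0,-9,0],[0,0,0]],[1,[0,0,0],[0,0,0]],[1,[0,0,0],[0,0,0]],[1,[0,0,0],[0,0,0]],[1,[0,0,0],[0,0,0]]]' 60;  python3 - <<'E'
from h import *
st()
for c in("side","top"):
    im=env.grab_frame(c);cv2.imwrite(f"pics/{c}6.png",im[:,:,::-1])
a=cv2.resize(cv2.imread("pics/side6.png")[190:320,230:390],None,fx=5,fy=4.6,interpolation=2)
cv2.imwrite("pics/s6z.png",a)
c,s=np.cos(np.radians(16)),np.sin(np.radians(16))
h=np.array([447+45*c,78.1+45*s]);a=np.linspace(0,6.28,60)
for z in(0,58):
    q=proj("side",np.c_[h[0]+18*np.cos(a),h[1]+18*np.sin(a),np.full(60,z)]);print(z,h,q.min(0),q.max(0))
print(proj("side",[447-120*c,78.1-120*s,29]))
E
```

```text
time_s: 11.7
ee_pos: [446.2, 77.2, 25.9]
ee_rot: [-90.0, -0.0, -164.0]
force: [0.3, -0.4, -0.7]
gripper_width: 90.3
11.7 [446.2  77.2  25.9] [-8.999e+01 -1.000e-02 -1.640e+02] F [ 0.3 -0.4 -0.7] T [0.07 0.   0.06] w 90.3 q [  8.  20. 120.  -0.  40.  82.]
0 [490.25677632  90.50368101] [273.74285998 251.23979545] [290.33240196 263.68833462]
58 [490.25677632  90.50368101] [274.05728397 232.59556361] [291.2857389  245.02146503]
[[360.22874594 259.08040657]]
```

View pics/s6z.png

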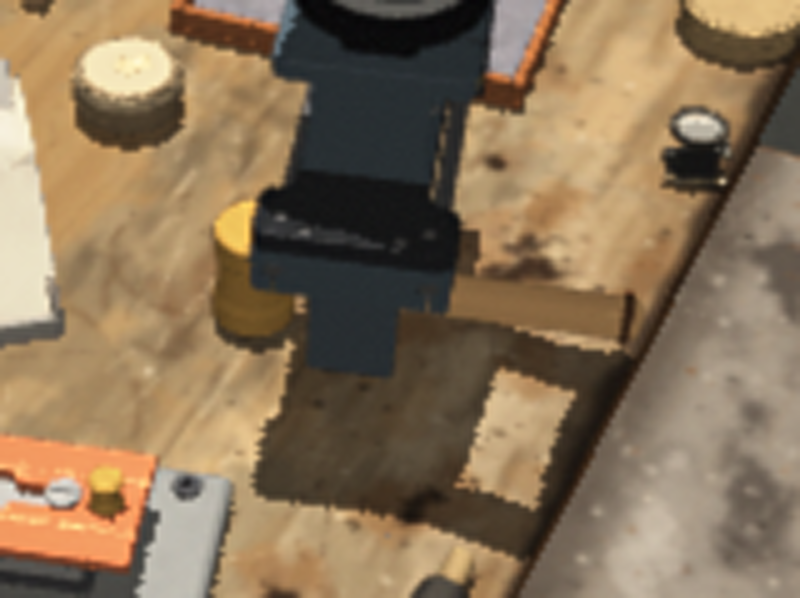

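View pics/top6.png

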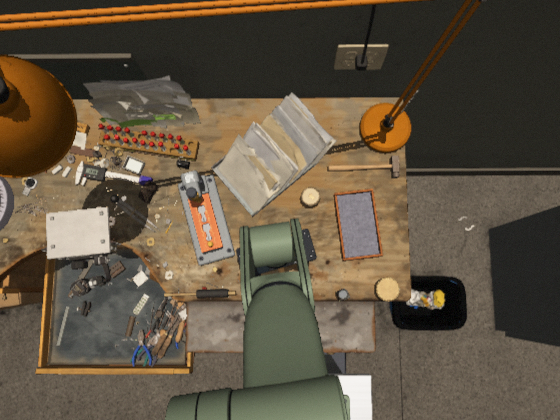

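The mallet stands flat on the bench, with its head at about (281,250) and its handle end at (356,258) in side. I'll slide forward so the jaws straddle the head, then close.

```bash
python3 -m handwheel '[[1,[-14,0,0],[0,0,0]],[1,[-20,0,0],[0,0,0]],[0,[-15,0,0],[0,0,0]],[0,[0,0,0],[0,0,0]],[0,[0,0,0],[0,0,0]],[0,[0,0,0],[0,0,0]],[0,[0,0,0],[0,0,0]],[0,[0,0,0],[0,0,0]],[0,[0,0,0],[0,0,0]],[0,[0,0,0],[0,0,0]]]' 60;  python3 -m handwheel '[[0,[0,0,0],[0,0,0]],[0,[0,0,0],[0,0,0]],[0,[0,0,0],[0,0,0]],[0,[0,-5,0],[0,0,0]],[0,[0,-15,0],[0,0,0]],[0,[0,-30,0],[0,0,0]],[0,[0,-40,0],[0,0,0]],[0,[0,-40,0],[0,0,0]],[0,[0,-20,0],[0,0,0]],[0,[0,-5,0],[0,0,0]]]' 60;python3 - <<'E'
from h import *
st()
for c in("side","top"):
    im=env.grab_frame(c);cv2.imwrite(f"pics/{c}7.png",im[:,:,::-1])
c,s=np.cos(np.radians(16)),np.sin(np.radians(16))
cur=[447+49*c,78.1+49*s,25.5+155];print(cur)
delta([593.7,282.5,204.5],-164,cur=cur,curyaw=-164)
E
```

```text
time_s: 12.63
ee_pos: [493.0, 90.7, 26.0]
ee_rot: [-90.0, -0.0, -164.0]
force: [-0.3, 0.3, -0.2]
gripper_width: 40.8
time_s: 13.47
ee_pos: [495.6, 91.4, 185.1]
ee_rot: [-90.0, 0.5, -164.0]
force: [1.1, -0.0, -3.8]
gripper_width: 33.9
13.47 [495.6  91.4 185.1] [ -89.96    0.48 -164.  ] F [ 1.1 -0.  -3.8] T [ 0.08 -0.09 -0.  ] w 33.9 q [  9.  13. 102.   0.  65.  83.]
[np.float64(494.10182310097764), np.float64(91.60623043503296), 180.5]
shift in target axes [-148.4  -24.  -156. ] in current axes [-148.4  -24.  -156. ] turn [0. 0. 0.]
```

View pics/side7.png

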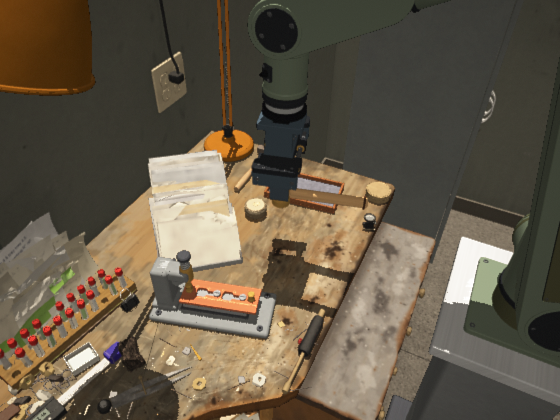

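```bash
python3 -m handwheel '[[0,[-8,-14,-8],[0,0,0]],[0,[-24,-10,-24],[0,0,0]],[0,[-28,0,-29],[0,0,0]],[0,[-28,0,-29],[0,0,0]],[0,[-28,0,-29],[0,0,0]],[0,[-20,0,-23],[0,0,0]],[0,[-12.4,0,-14],[0,0,0]],[0,[0,0,0],[0,0,0]],[0,[0,0,0],[0,0,0]],[0,[0,0,0],[0,0,0]]]' 60;python3 - <<'E'
from h import *
st()
for c in("side",):
    im=env.grab_frame(c);cv2.imwrite(f"pics/{c}8.png",im[:,:,::-1])
a=cv2.resize(cv2.imread("pics/side8.png")[190:320,130:290],None,fx=5,fy=4.6,interpolation=2)
cv2.imwrite("pics/s8z.png",a)
a=np.linspace(0,6.28,60);x,y,z=env.state()["ee_pos"]
q=proj("side",np.c_[x+18*np.cos(a),y+18*np.sin(a),np.full(60,z-25.5)]);print(q.min(0),q.max(0))
E
```

```text
time_s: 14.4
ee_pos: [591.7, 280.7, 202.1]
ee_rot: [-89.9, -0.3, -164.0]
force: [0.4, -0.8, -2.4]
gripper_width: 34.0
14.4 [591.7 280.7 202.1] [ -89.92   -0.32 -164.  ] F [ 0.4 -0.8 -2.4] T [-0.02  0.02 -0.  ] w 34.0 q [24. 26. 79. -0. 75. 98.]
[172.7110739  234.59755009] [193.96226612 249.80911201]
```

View pics/s8z.png

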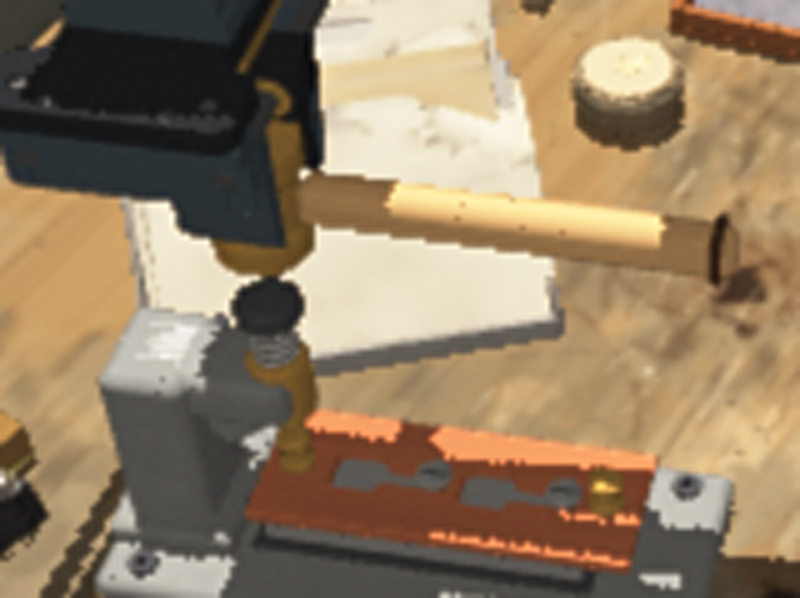

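```bash
python3 -m handwheel '[[0,[0,18,0],[0,0,0]],[0,[0,20,0],[0,0,0]],[0,[0,-18,0],[0,0,0]],[0,[0,-20,0],[0,0,0]],[0,[0,0,0],[0,0,0]],[0,[0,0,0],[0,0,0]],[0,[0,18,0],[0,0,0]],[0,[0,21,0],[0,0,0]],[0,[0,0,0],[0,0,0]],[0,[0,0,0],[0,0,0]]]' 60;python3 - <<'E'
from h import *
st()
for c in("side",):
    im=env.grab_frame(c);cv2.imwrite(f"pics/{c}9.png",im[:,:,::-1])
a=cv2.resize(cv2.imread("pics/side9.png")[190:320,130:290],None,fx=5,fy=4.6,interpolation=2)
cv2.imwrite("pics/s9z.png",a)
E
```

```text
time_s: 15.28
ee_pos: [592.5, 280.9, 165.1]
ee_rot: [-90.0, -0.1, -164.0]
force: [-0.4, 0.8, -1.0]
gripper_width: 33.9
15.28 [592.5 280.9 165.1] [-8.9970e+01 -7.0000e-02 -1.6403e+02] F [-0.4  0.8 -1. ] T [-0.   -0.09 -0.01] w 33.9 q [24. 27. 82. -0. 70. 98.]
```

View pics/s9z.png

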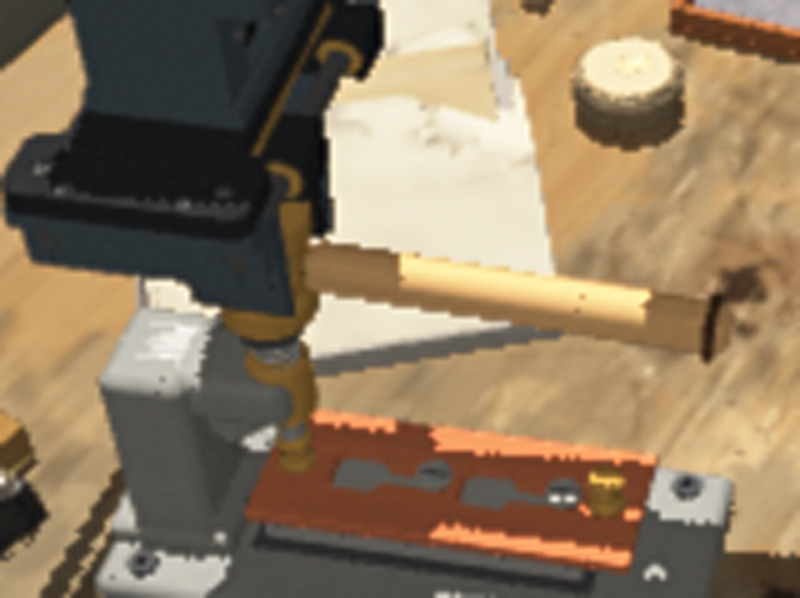

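```bash
python3 -m handwheel '[[0,[0,-19,0],[0,0,0]],[0,[0,-20,0],[0,0,0]],[0,[0,0,0],[0,0,0]],[0,[0,0,0],[0,0,0]],[0,[0,0,0],[0,0,0]],[0,[0,20,0],[0,0,0]],[0,[0,22,0],[0,0,0]],[0,[0,0,0],[0,0,0]],[0,[0,0,0],[0,0,0]],[0,[0,0,0],[0,0,0]]]' 60;python3 - <<'E'
from h import *
st()
E
```

```text
time_s: 16.17
ee_pos: [593.1, 281.7, 162.2]
ee_rot: [-90.0, -0.0, -164.0]
force: [1.3, 0.1, -0.8]
gripper_width: 34.5
16.17 [593.1 281.7 162.2] [-9.00e+01 -2.00e-02 -1.64e+02] F [ 1.3  0.1 -0.8] T [ 0.22 -0.3  -0.04] w 34.5 q [24. 28. 83.  0. 70. 98.]
```

Run:
```python
from h import *
im=env.grab_frame("side")[:,:,::-1];cv2.imwrite("pics/side10.png",im)
a=cv2.resize(im[190:320,130:290],None,fx=5,fy=4.6,interpolation=2)
cv2.imwrite("pics/s10z.png",a)
A=cv2.imread("pics/side9.png")
f=lambda I:cv2.resize(I[250:302,165:205],None,fx=9.5,fy=9.5,interpolation=0)
cv2.imwrite("pics/cmp3.png",np.clip(1.6*np.hstack([f(A),f(im)]).astype(float),0,255).astype(np.uint8))
a=np.linspace(0,6.28,60);x,y,z=env.state()["ee_pos"]
q=proj("side",np.c_[x+18*np.cos(a),y+18*np.sin(a),np.full(60,z-25.5)]);print(q.min(0),q.max(0))
```

```text
[174.72593015 250.72867098] [195.30513681 265.97853257]
```

View pics/s10z.png

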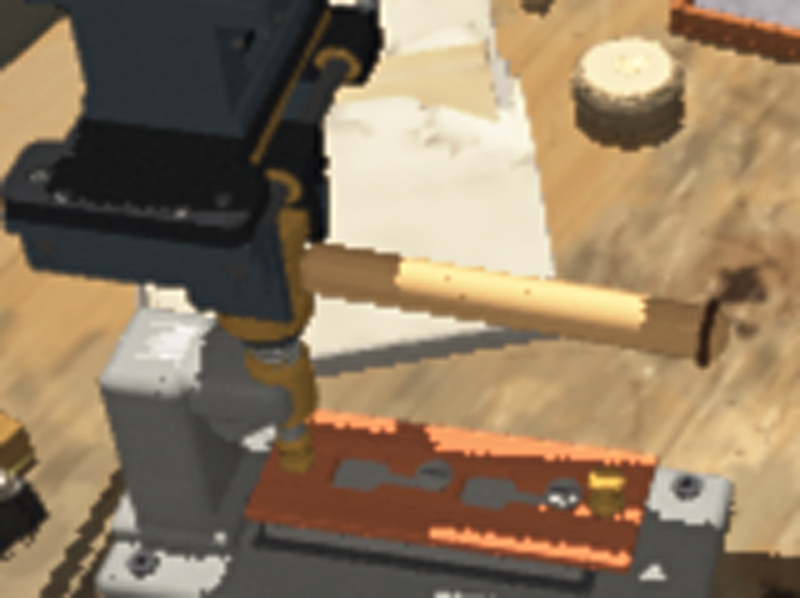

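View pics/cmp3.png

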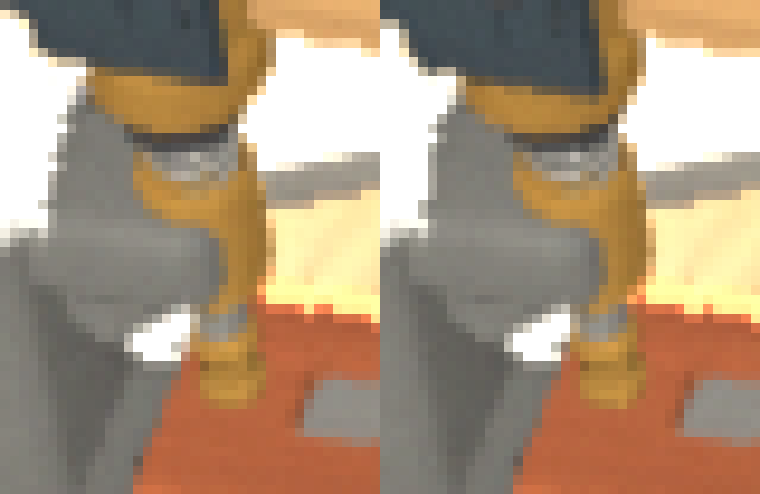

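Between these two pictures the command went 3 mm deeper, but the cap and peg did not move (the head's lower edge stays at row 264). That means the punch sits solid on the peg and the mallet slipped slightly in the pads. One more sharp blow as insurance, then up.

```bash
python3 -m handwheel '[[0,[0,-20,0],[0,0,0]],[0,[0,-20,0],[0,0,0]],[0,[0,0,0],[0,0,0]],[0,[0,0,0],[0,0,0]],[0,[0,21,0],[0,0,0]],[0,[0,22,0],[0,0,0]],[0,[0,-20,0],[0,0,0]],[0,[0,-30,0],[0,0,0]],[0,[0,-30,0],[0,0,0]],[0,[0,0,0],[0,0,0]]]' 60;python3 - <<'E'
from h import *
st()
im=env.grab_frame("side")[:,:,::-1];cv2.imwrite("pics/side11.png",im)
a=cv2.resize(im[170:320,130:290],None,fx=5,fy=4,interpolation=2)
cv2.imwrite("pics/s11z.png",a)
f=lambda I,u,v:cv2.resize(I[int(v)-20:int(v)+8,int(u)-10:int(u)+11],None,fx=12,fy=12,interpolation=0)
I=np.hstack([f(cv2.imread("pics/side5.png"),189.8,290.1),f(im,189.8,290.1),f(im,251.7,299.6)])
cv2.imwrite("pics/cmp4.png",np.clip(1.6*I.astype(float),0,255).astype(np.uint8))
E
```

```text
time_s: 17.05
ee_pos: [595.0, 282.5, 244.5]
ee_rot: [-90.1, 0.5, -164.0]
force: [1.1, 0.3, -2.3]
gripper_width: 33.4
17.05 [595.  282.5 244.5] [ -90.06    0.49 -164.  ] F [ 1.1  0.3 -2.3] T [ 0.02 -0.17  0.06] w 33.4 q [24. 25. 75. -0. 80. 98.]
```

View pics/s11z.png

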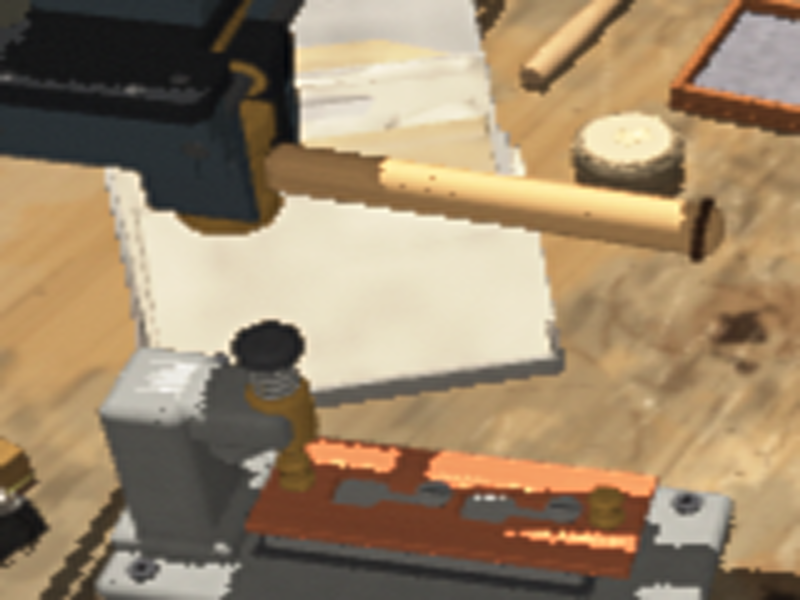

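View pics/cmp4.png

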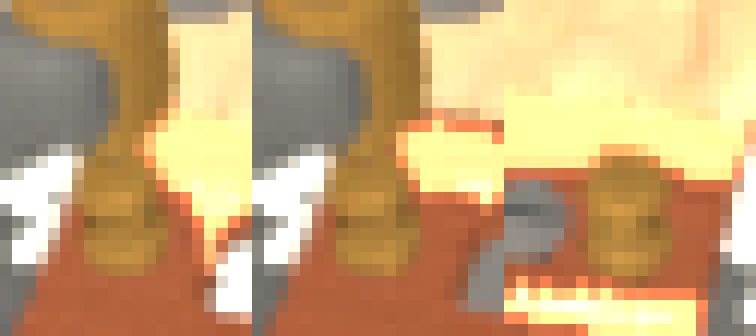

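The peg now looks the same as the seated grip peg. It did not change with the last three blows, and the punch sprang back up. Next I'll return the mallet to its spot.

```bash
python3 -m handwheel '[[0,[14,0,14],[0,0,0]],[0,[27,0,28],[0,0,0]],[0,[27,0,28],[0,0,0]],[0,[27,0,29],[0,0,0]],[0,[27,0,29],[0,0,0]],[0,[18,15,19],[0,0,0]],[0,[8.4,30,9],[0,0,0]],[0,[0,40,0],[0,0,0]],[0,[0,40,0],[0,0,0]],[0,[0,35,0],[0,0,0]]]' 60;python3 -m handwheel '[[0,[0,25,0],[0,0,0]],[0,[0,15,0],[0,0,0]],[0,[0,8,0],[0,0,0]],[0,[0,4,0],[0,0,0]],[0,[0,0,0],[0,0,0]],[0,[0,0,0],[0,0,0]],[0,[0,2,0],[0,0,0]],[0,[0,2,0],[0,0,0]],[0,[0,0,0],[0,0,0]],[0,[0,0,0],[0,0,0]]]' 60;python3 - <<'E'
from h import *
st()
im=env.grab_frame("side")[:,:,::-1];cv2.imwrite("pics/side12.png",im)
a=cv2.resize(im[190:320,230:390],None,fx=5,fy=4.6,interpolation=2)
cv2.imwrite("pics/s12z.png",a)
E
```

```text
time_s: 17.93
ee_pos: [489.9, 89.8, 75.8]
ee_rot: [-90.0, -0.3, -164.1]
force: [0.2, 0.8, -3.5]
gripper_width: 34.1
time_s: 18.77
ee_pos: [493.5, 90.8, 24.3]
ee_rot: [-90.0, 0.0, -164.0]
force: [0.4, -0.3, -4.4]
gripper_width: 34.3
18.77 [493.5  90.8  24.3] [-8.999e+01  4.000e-02 -1.640e+02] F [ 0.4 -0.3 -4.4] T [ 0.07  0.01 -0.02] w 34.3 q [  9.  24. 114.  -0.  43.  83.]
```

View pics/s12z.png

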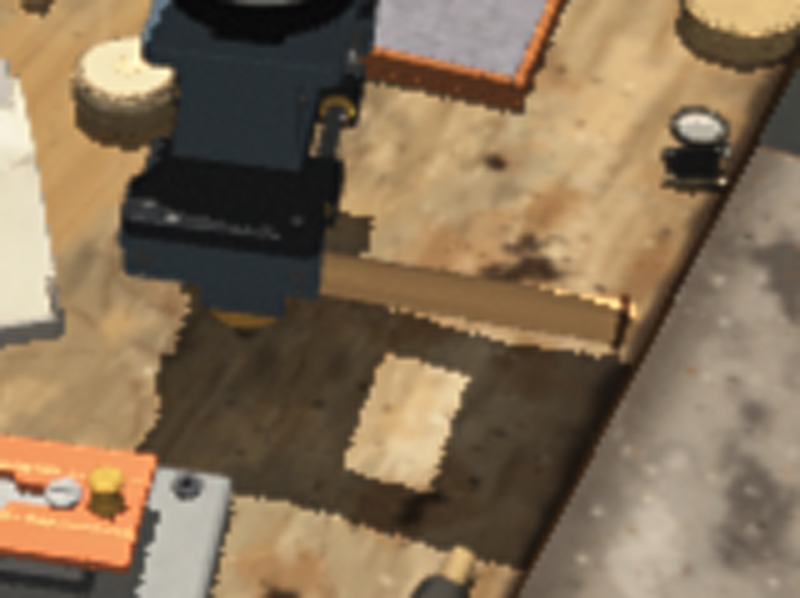

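Still about 6–8 mm above the bench, so I'll lower further.

```bash
python3 -m handwheel '[[0,[0,2,0],[0,0,0]],[0,[0,2,0],[0,0,0]],[0,[0,0,0],[0,0,0]],[0,[0,1,0],[0,0,0]],[0,[0,0,0],[0,0,0]],[0,[0,1,0],[0,0,0]],[0,[0,0,0],[0,0,0]],[0,[0,0,0],[0,0,0]],[0,[0,0,0],[0,0,0]],[0,[0,0,0],[0,0,0]]]' 60;python3 - <<'E'
from h import *
st()
im=env.grab_frame("side")[:,:,::-1];cv2.imwrite("pics/side13.png",im)
a=cv2.resize(im[220:280,260:320],None,fx=8,fy=8,interpolation=0)
cv2.imwrite("pics/s13z.png",a)
E
```

```text
time_s: 19.65
ee_pos: [494.3, 91.0, 18.9]
ee_rot: [-90.0, 0.1, -164.0]
force: [-1.2, 0.6, 5.6]
gripper_width: 33.9
19.65 [494.3  91.   18.9] [-8.9990e+01  1.3000e-01 -1.6401e+02] F [-1.2  0.6  5.6] T [0.08 0.15 0.05] w 33.9 q [  9.  24. 114.   0.  42.  83.]
```

View pics/s13z.png

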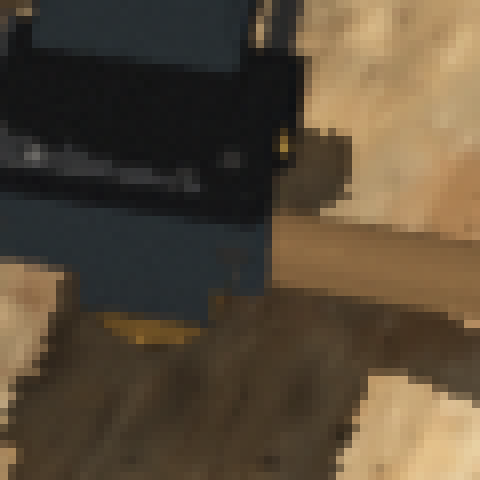

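The mallet rests on the bench: the reading is +5.6 N up and the head's bottom is at the bench row. I'll release and rise.

```bash
python3 -m handwheel '[[0.9,[0,0,0],[0,0,0]],[0.9,[0,0,0],[0,0,0]],[0.9,[0,0,0],[0,0,0]],[0.9,[0,0,0],[0,0,0]],[0.9,[0,0,0],[0,0,0]],[0.9,[0,0,0],[0,0,0]],[0.9,[0,-10,0],[0,0,0]],[0.9,[0,-25,0],[0,0,0]],[0.9,[0,-35,0],[0,0,0]],[0.9,[0,-35,0],[0,0,0]]]' 40;python3 - <<'E'
from h import *
st()
c,s=np.cos(np.radians(16)),np.sin(np.radians(16))
delta([549.5-80*c,269.8-80*s,122.5],-164,cur=[494.1,91.6,122.5],curyaw=-164)
im=env.grab_frame("side")[:,:,::-1];cv2.imwrite("pics/side14.png",im)
E
```

```text
time_s: 20.53
ee_pos: [492.6, 90.6, 124.2]
ee_rot: [-90.0, -0.1, -164.0]
force: [1.3, 1.5, 0.1]
gripper_width: 81.9
20.53 [492.6  90.6 124.2] [-9.001e+01 -1.200e-01 -1.640e+02] F [1.3 1.5 0.1] T [ 0.02 -0.02  0.01] w 81.9 q [  9.  16. 107.  -0.  57.  83.]
shift in target axes [ -22.4   -0.  -156. ] in current axes [ -22.4   -0.  -156. ] turn [0. 0. 0.]
```

View pics/side14.png

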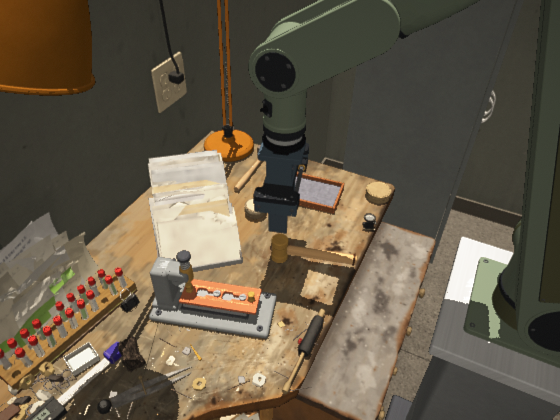

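```bash
python3 -m handwheel '[[0.6,[-4,0,-20],[0,0,0]],[0.6,[-4,0,-36],[0,0,0]],[0.6,[-4,0,-36],[0,0,0]],[0.6,[-4,0,-36],[0,0,0]],[0.6,[-4,0,-20],[0,0,0]],[0.6,[-2.4,10,-8],[0,0,0]],[0.6,[0,20,0],[0,0,0]],[0.6,[0,10,0],[0,0,0]],[0.6,[0,0,0],[0,0,0]],[0.6,[0,0,0],[0,0,0]]]' 40;python3 - <<'E'
from h import *
st()
im=env.grab_frame("side")[:,:,::-1];cv2.imwrite("pics/side15.png",im)
a=cv2.resize(im[200:330,145:305],None,fx=5,fy=4.6,interpolation=2)
cv2.imwrite("pics/s15z.png",a)
im=env.grab_frame("top")[:,:,::-1];cv2.imwrite("pics/top15.png",im)
E
```

```text
time_s: 21.42
ee_pos: [471.6, 245.8, 82.3]
ee_rot: [-90.0, -0.1, -164.1]
force: [0.8, -0.3, -0.0]
gripper_width: 54.9
21.42 [471.6 245.8  82.3] [-8.9960e+01 -1.2000e-01 -1.6406e+02] F [ 0.8 -0.3 -0. ] T [ 0.02 -0.01  0.  ] w 54.9 q [ 26.  21. 106.  -0.  53. 100.]
```

View pics/s15z.png

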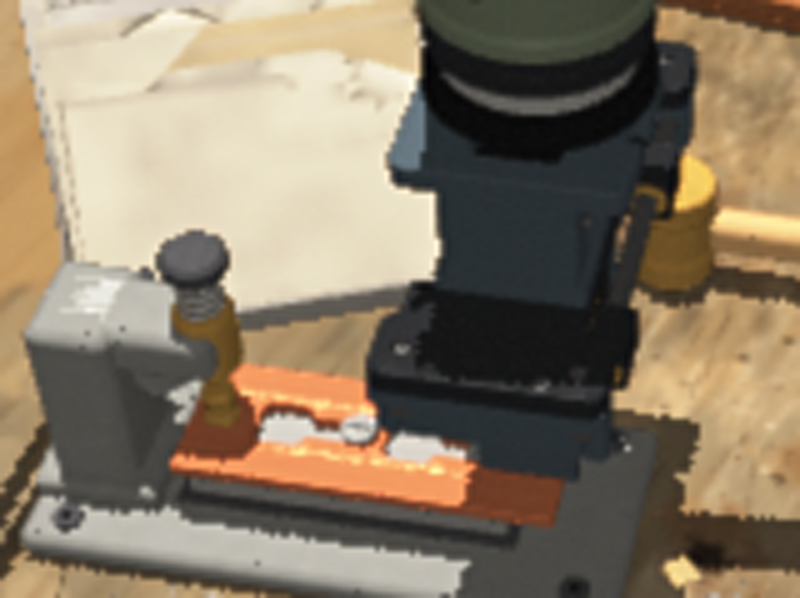

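```bash
python3 -m handwheel '[[0.6,[0,15,0],[0,0,0]],[0.6,[0,12,0],[0,0,0]],[0.6,[0,6,0],[0,0,0]],[0,[0,0,0],[0,0,0]],[0,[0,0,0],[0,0,0]],[0,[0,0,0],[0,0,0]],[0,[0,0,0],[0,0,0]],[0,[0,0,0],[0,0,0]],[0,[0,0,0],[0,0,0]],[0,[0,0,0],[0,0,0]]]' 60;python3 - <<'E'
from h import *
st()
E
```

```text
time_s: 22.35
ee_pos: [472.1, 246.9, 50.3]
ee_rot: [-90.0, 0.0, -164.0]
force: [-0.5, -1.0, 1.8]
gripper_width: 12.4
22.35 [472.1 246.9  50.3] [-8.9990e+01  3.0000e-02 -1.6399e+02] F [-0.5 -1.   1.8] T [-0.11  0.03  0.01] w 12.4 q [ 26.  24. 108.  -0.  48. 100.]
```

```bash
python3 -m handwheel '[[0,[0,0,0],[0,0,0]],[0,[0,0,0],[0,0,0]],[0,[0,0,0],[0,0,0]],[0,[3,0,0],[0,0,0]],[0,[6,0,0],[0,0,0]],[0,[6,0,0],[0,0,0]],[0,[0,0,0],[0,0,0]],[0,[0,0,0],[0,0,0]],[0,[0,0,0],[0,0,0]],[0,[0,0,0],[0,0,0]]]' 60;python3 - <<'E'
from h import *
st()
im=env.grab_frame("side")[:,:,::-1];cv2.imwrite("pics/side16.png",im)
a=cv2.resize(im[200:330,145:305],None,fx=5,fy=4.6,interpolation=2)
cv2.imwrite("pics/s16z.png",a)
E
```

```text
time_s: 23.18
ee_pos: [456.2, 242.5, 50.0]
ee_rot: [-90.0, -0.2, -164.0]
force: [-2.5, 0.2, 5.6]
gripper_width: 11.7
23.18 [456.2 242.5  50. ] [-8.9990e+01 -1.6000e-01 -1.6401e+02] F [-2.5  0.2  5.6] T [0.08 0.41 0.05] w 11.7 q [ 27.  23. 110.   0.  48. 101.]
```

View pics/s16z.png

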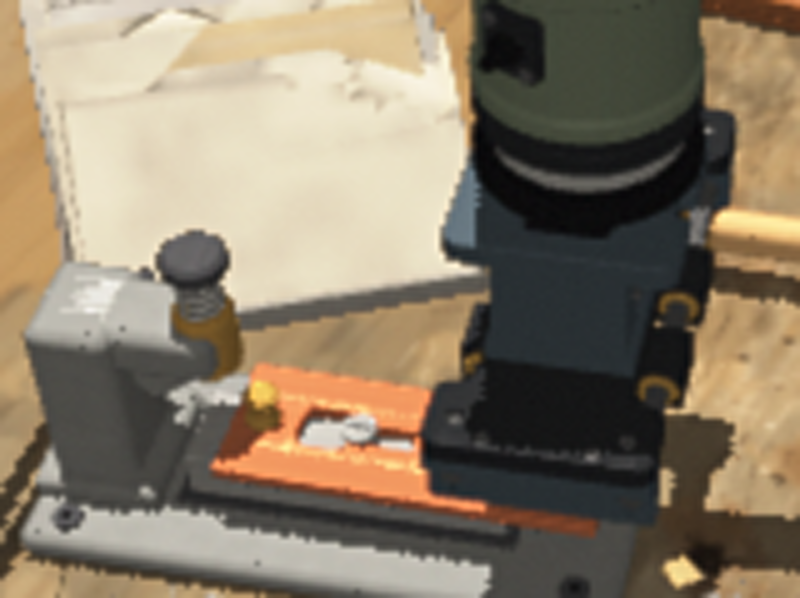

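The hanger has moved about 15 mm, and the driven peg (around (197,288)) has come out from under the punch. I'll slide the other 15 mm.

```bash
python3 -m handwheel '[[0,[5,-0.5,0],[0,0,0]],[0,[6,0,0],[0,0,0]],[0,[4,0,0],[0,0,0]],[0,[0,0,0],[0,0,0]],[0,[0,0,0],[0,0,0]],[0,[0,0,0],[0,0,0]],[0,[0,0,0],[0,0,0]],[0,[0,0,0],[0,0,0]],[0,[0,0,0],[0,0,0]],[0,[0,0,0],[0,0,0]]]' 60;python3 - <<'E'
from h import *
st()
im=env.grab_frame("side")[:,:,::-1];cv2.imwrite("pics/side17.png",im)
a=cv2.resize(im[270:325,175:265],None,fx=8,fy=8,interpolation=2)
cv2.imwrite("pics/s17z.png",a)
c,s=np.cos(np.radians(16)),np.sin(np.radians(16))
P=lambda x,z:proj("side",[549.5+x*c,269.8+x*s,z])[0].round(1)
print("stud_a",P(-8,52),"wide_a z47 exp",P(-8,47),"peg exp base/top",P(16,47),P(16,65),"end",P(28,47))
E
```

```text
time_s: 24.07
ee_pos: [443.1, 238.6, 50.3]
ee_rot: [-90.0, -0.0, -164.0]
force: [-1.5, -1.0, 0.8]
gripper_width: 11.8
24.07 [443.1 238.6  50.3] [-8.999e+01 -1.000e-02 -1.640e+02] F [-1.5 -1.   0.8] T [-0.11  0.27  0.02] w 11.8 q [ 27.  22. 112.  -0.  47. 101.]
stud_a [217.3 292.7] wide_a z47 exp [217.4 294.3] peg exp base/top [205.1 292.5] [204.3 286.5] end [199.  291.5]
```

View pics/s17z.png

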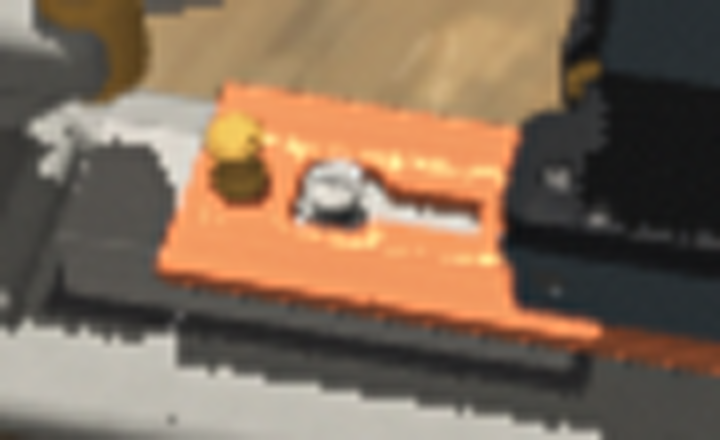

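The stud head (217,293) sits centred in the wide hole. Lifting straight up.

```bash
python3 -m handwheel '[[0,[0,-2,0],[0,0,0]],[0,[0,-4,0],[0,0,0]],[0,[0,-6,0],[0,0,0]],[0,[0,-8,0],[0,0,0]],[0,[0,-8,0],[0,0,0]],[0,[0,-8,0],[0,0,0]],[0,[0,-4,0],[0,0,0]],[0,[0,0,0],[0,0,0]],[0,[0,0,0],[0,0,0]],[0,[0,0,0],[0,0,0]]]' 60;python3 - <<'E'
from h import *
st()
im=env.grab_frame("side")[:,:,::-1];cv2.imwrite("pics/side18.png",im)
a=cv2.resize(im[200:330,145:305],None,fx=5,fy=4.6,interpolation=2)
cv2.imwrite("pics/s18z.png",a)
E
```

```text
time_s: 24.95
ee_pos: [442.8, 238.5, 90.2]
ee_rot: [-90.0, -0.0, -164.0]
force: [-0.2, -1.0, -1.0]
gripper_width: 12.3
24.95 [442.8 238.5  90.2] [-8.999e+01 -4.000e-02 -1.640e+02] F [-0.2 -1.  -1. ] T [-0.04  0.11  0.02] w 12.3 q [ 27.  19. 109.  -0.  52. 101.]
```

View pics/s18z.png

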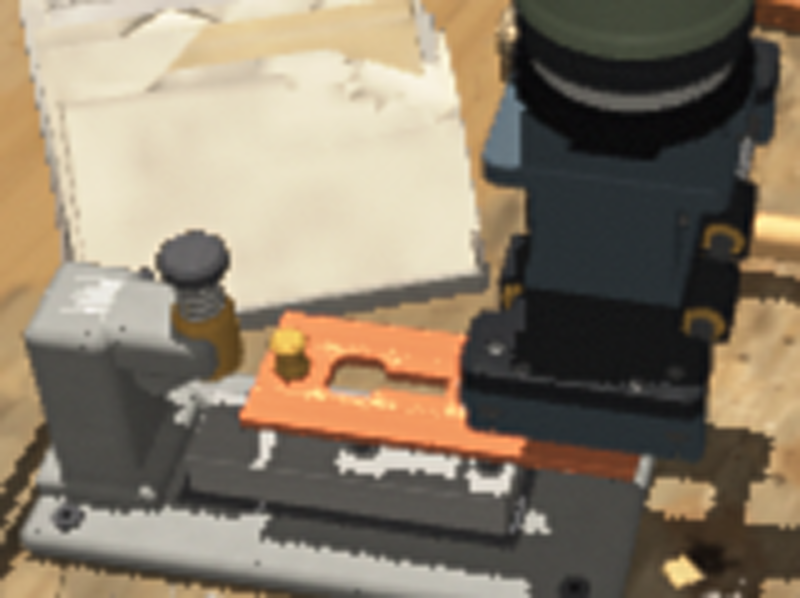

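It hangs level and clear of the studs. Now carry it over to the tray.

Run:
```python
from h import *
c,s=np.cos(np.radians(16)),np.sin(np.radians(16));c2,s2=np.cos(np.radians(6.5)),np.sin(np.radians(6.5))
t=[532.4-65*c2,-132.2-65*s2,60];print(t)
delta(t,-173.5,cur=[549.5-110*c,269.8-110*s,150],curyaw=-164)
```

```text
[np.float64(467.8178293810218), np.float64(-139.55820889491392), 60]
shift in target axes [ 19.   90.  379.3] in current axes [ 81.4  90.  371. ] turn [ 0.   9.5 -0. ]
```

```bash
python3 -m handwheel '[[0,[0,-6,0],[0,1.9,0]],[0,[0,-14,0],[0,1.9,0]],[0,[0,-16,0],[0,1.9,0]],[0,[0,-14,0],[0,1.9,0]],[0,[0,-10,0],[0,1.9,0]],[0,[1,0,15],[0,0,0]],[0,[1,0,25],[0,0,0]],[0,[1,0,33],[0,0,0]],[0,[2,0,35],[0,0,0]],[0,[2,0,35],[0,0,0]]]' 60;python3 -m handwheel '[[0,[2,0,36],[0,0,0]],[0,[2,0,36],[0,0,0]],[0,[2,0,36],[0,0,0]],[0,[2,0,36],[0,0,0]],[0,[2,0,36],[0,0,0]],[0,[2,0,28],[0,0,0]],[0,[0,0,16],[0,0,0]],[0,[0,0,8],[0,0,0]],[0,[0,10,4.3],[0,0,0]],[0,[0,20,0],[0,0,0]]]' 60;python3 -m handwheel '[[0,[0,30,0],[0,0,0]],[0,[0,20,0],[0,0,0]],[0,[0,10,0],[0,0,0]],[0,[0,0,0],[0,0,0]],[0,[0,0,0],[0,0,0]],[0,[0,0,0],[0,0,0]],[0,[0,0,0],[0,0,0]],[0,[0,0,0],[0,0,0]],[0,[0,0,0],[0,0,0]],[0,[0,0,0],[0,0,0]]]' 60;python3 - <<'E'
from h import *
st()
for c in("side","top"):
    im=env.grab_frame(c);cv2.imwrite(f"pics/{c}19.png",im[:,:,::-1])
a=cv2.resize(cv2.imread("pics/side19.png")[120:250,240:400],None,fx=5,fy=4.6,interpolation=2)
cv2.imwrite("pics/s19z.png",a)
E
```

```text
time_s: 25.83
ee_pos: [451.9, 94.6, 150.0]
ee_rot: [-90.0, -0.0, -173.4]
force: [0.7, -0.5, -2.1]
gripper_width: 12.2
time_s: 26.67
ee_pos: [468.9, -141.1, 121.3]
ee_rot: [-89.9, 0.3, -173.5]
force: [1.2, 0.6, -1.2]
gripper_width: 12.3
time_s: 27.5
ee_pos: [467.4, -140.4, 60.9]
ee_rot: [-90.0, 0.1, -173.5]
force: [-0.2, 0.4, -0.8]
gripper_width: 12.0
27.5 [ 467.4 -140.4   60.9] [-8.997e+01  6.000e-02 -1.735e+02] F [-0.2  0.4 -0.8] T [0.01 0.07 0.05] w 12.0 q [-18.  20. 113.  -0.  47.  65.]
```

View pics/s19z.png

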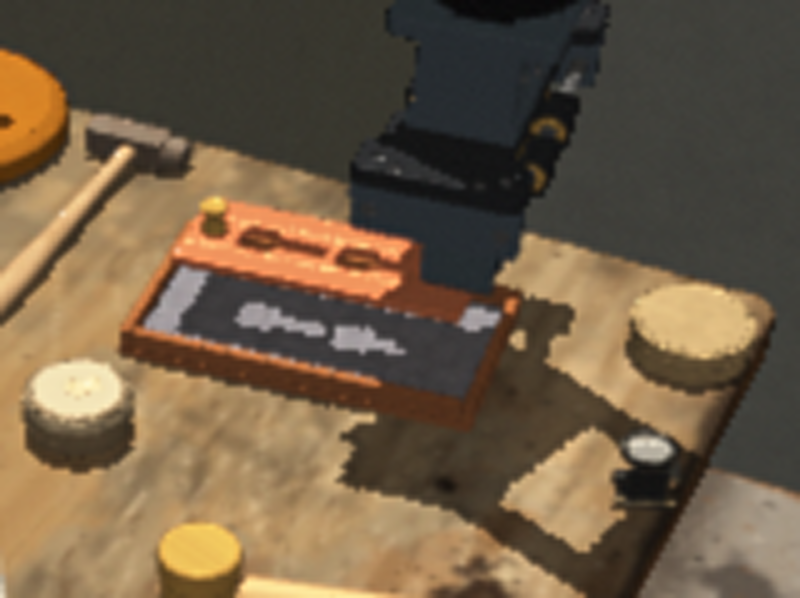

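View pics/top19.png

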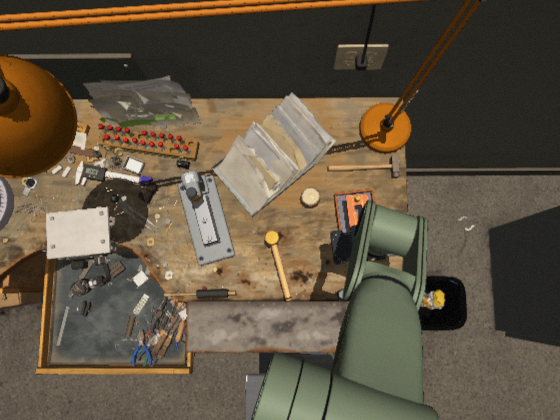

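Run:
```python
from h import *
c,s=np.cos(np.radians(6.5)),np.sin(np.radians(6.5))
f=lambda x,y,z:proj("side",[532.0+x*c-y*s,-133+x*s+y*c,z])[0].round(1)
print(f(73,28,57.5),f(73,-28,57.5))
```

```text
[274.6 174.3] [282.1 161.4]
```

The corner matches the prediction within 1 px, so I'll lower into the tray.

```bash
python3 -m handwheel '[[0,[0,12,0],[0,0,0]],[0,[0,14,0],[0,0,0]],[0,[0,8,0],[0,0,0]],[0,[0,5,0],[0,0,0]],[0,[0,3,0],[0,0,0]],[0,[0,1,0],[0,0,0]],[0,[0,1,0],[0,0,0]],[0,[0,0,0],[0,0,0]],[0,[0,0,0],[0,0,0]],[0,[0,0,0],[0,0,0]]]' 60;python3 - <<'E'
from h import *
st()
for c in("side",):
    im=env.grab_frame(c);cv2.imwrite(f"pics/{c}20.png",im[:,:,::-1])
a=cv2.resize(cv2.imread("pics/side20.png")[150:230,250:360],None,fx=7,fy=7,interpolation=2)
cv2.imwrite("pics/s20z.png",a)
E
```

```text
time_s: 28.43
ee_pos: [468.0, -140.6, 16.9]
ee_rot: [-89.9, 0.1, -173.5]
force: [1.2, 0.6, -0.2]
gripper_width: 12.1
28.43 [ 468.  -140.6   16.9] [-8.995e+01  1.200e-01 -1.735e+02] F [ 1.2  0.6 -0.2] T [ 0.1  -0.25  0.04] w 12.1 q [-18.  23. 116.   0.  41.  65.]
```

View pics/s20z.png

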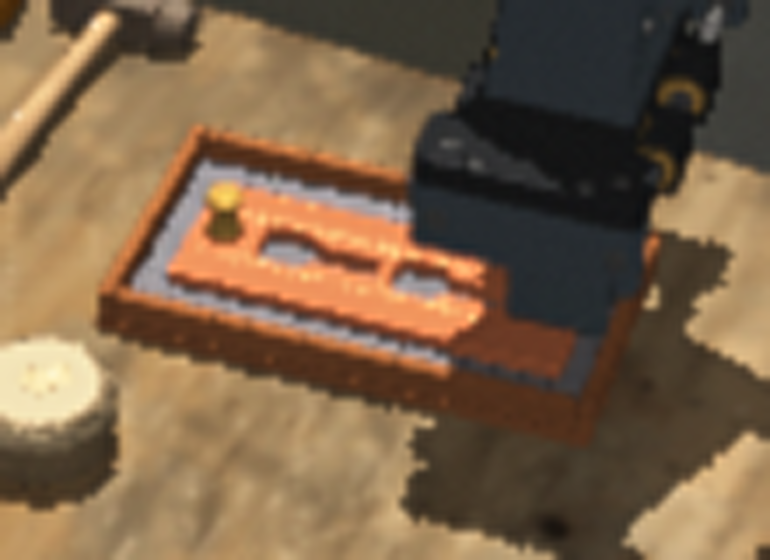

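It lies inside the walls with felt visible all round. I'll lower the last millimetre, open partway so the fingers stay inside the walls, and rise.

```bash
python3 -m handwheel '[[0,[0,0.7,0],[0,0,0]],[0,[0,0.5,0],[0,0,0]],[0,[0,0,0],[0,0,0]],[0.35,[0,0,0],[0,0,0]],[0.35,[0,0,0],[0,0,0]],[0.35,[0,0,0],[0,0,0]],[0.35,[0,0,0],[0,0,0]],[0.35,[0,0,0],[0,0,0]],[0.35,[0,-4,0],[0,0,0]],[0.35,[0,-12,0],[0,0,0]]]' 60;python3 -m handwheel '[[0.35,[0,-25,0],[0,0,0]],[0.35,[0,-35,0],[0,0,0]],[0.35,[0,-40,0],[0,0,0]],[0.35,[20,-30,0],[0,0,0]],[0.35,[30,-10,10],[0,0,0]],[0.35,[30,0,20],[0,0,0]],[0.35,[20,0,30],[0,0,0]],[0.35,[0,0,40],[0,0,0]],[0.35,[0,0,40],[0,0,0]],[0.35,[0,0,40],[0,0,0]]]' 60;python3 - <<'E'
from h import *
st()
for c in("side","top"):
    im=env.grab_frame(c);cv2.imwrite(f"pics/{c}21.png",im[:,:,::-1])
a=cv2.resize(cv2.imread("pics/side21.png")[150:270,250:390],None,fx=5.5,fy=5,interpolation=2)
cv2.imwrite("pics/s21z.png",a)
E
```

```text
time_s: 29.32
ee_pos: [464.7, -139.9, 29.9]
ee_rot: [-90.1, -0.4, -173.5]
force: [-0.6, -0.4, -0.1]
gripper_width: 31.8
time_s: 30.15
ee_pos: [386.1, -331.6, 171.2]
ee_rot: [-90.1, -0.1, -173.5]
force: [0.8, 1.0, -0.3]
gripper_width: 32.4
30.15 [ 386.1 -331.6  171.2] [-9.0070e+01 -1.4000e-01 -1.7352e+02] F [ 0.8  1.  -0.3] T [ 0.03 -0.03 -0.01] w 32.4 q [-42.  14. 102.  -0.  64.  42.]
```

View pics/s21z.png

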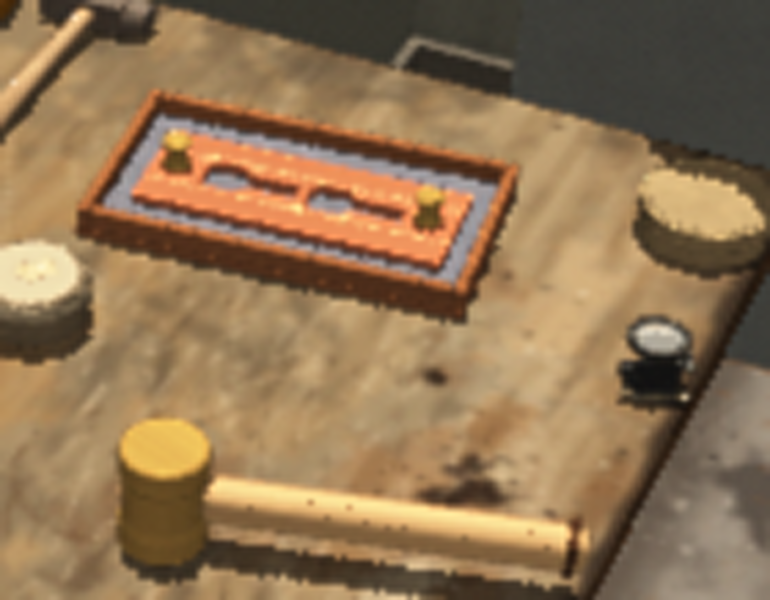

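View pics/top21.png

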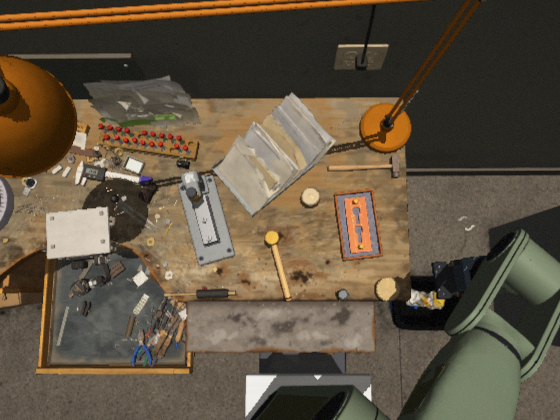

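Run:
```python
import cv2,numpy as np
im=cv2.imread("pics/side21.png")
f=lambda u,v:cv2.resize(im[v-10:v+10,u-10:u+10],None,fx=18,fy=18,interpolation=0)
cv2.imwrite("pics/cmp5.png",np.hstack([f(282,181),f(328,192)]))
```

```text
(no output)
```

View pics/cmp5.png

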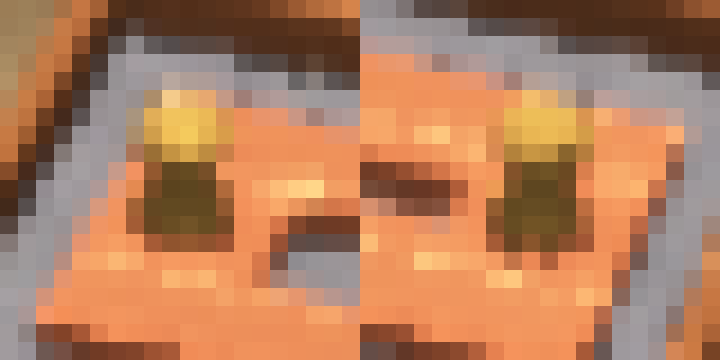

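Both pegs stand the same height, about 9 px each. The hanger is flat in the tray, the mallet is on the bench and the bystanders haven't moved.

```bash
python3 -c "
from workcell import env
print(env.job_done())"
```

```text
the job is handed in; nothing more can be done
None
```

I handed the job in at about 30 s, with every step done in the order asked; no verdict was reported.

- **Striking:** I struck the punch twice holding the mallet by its handle, but the handle slipped and tilted about 8° in the pads. I put the mallet down, gripped it by the head and struck four more sharp blows. Commanding 3 mm deeper no longer moved the cap or peg, so I took the peg as solidly home.
- **Mallet:** It is back on the bench, upright and within a few mm of where it started.
- **Hanger:** Holding it by the grip peg, I slid it 30 mm. The stud head nearer the column showed centred in its wide hole. It came straight up and lies in the tray, pegs up.

**Last checks:** In the last pictures the hanger lies flat with felt visible on all sides, and the punch had sprung back up after the last blow. The chasing hammer, torch, flux pot and brass tin appear where they were, judged by eye. The gripper is clear of everything.

**What the checks could not settle:**
- Both pegs look the same height, but the pictures only resolve that to about 1–2 mm.
- The wrist force stayed near 3 N while the punch was held down. That is lower than I expected for solid contact; I put it down to the mallet slipping about 6 mm in the pads.
- The fingers closed to about 12 mm on the 14 mm grip peg and 34 mm on the 36 mm head. Both holds stayed firm in lifting.

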